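Check second-hand spanners on a go/no-go jaw gauge and put them away

TASK

Check the three loose open-ended spanners on the mat one at a time, putting each away before you take the next: slide its jaw straight onto the tilted stepped gauge, without forcing it, until it stops. If it passes over the narrow go step and stops at the wider no-go step it is sound, so press it between the two empty spring clips of the sloping rack until it snaps fully home in both; if it will not go over the go step lay it in the shallow steel tray for filing, and if it runs on over the no-go step as well put it in the slatted wooden crate for scrap. Let go of everything and do not knock aside or tip anything else on the counter.

Things in the scene. Friction and masses are not known exactly. Their poses are not given: they have to be found in the camera images.
- spanner_a: one of three look-alike loose steel open-ended spanners on the mat, 190 mm long, 0.2 to 0.37 kg; which is sound is for the gauge to tell: only the jaw's gap differs (19, 25 or 31 mm). Origin: under the middle of the shaft, on the underside; x along the shaft to the head, z up. Shaft x -62 to 58 mm, 20 mm wide (y), 11 thick (z 0.5 to 11.5), balancing at x = 30; a round boss (26 mm wide, 12 thick) ends it at x = -77
- spanner_a_mouth (a point): middle of the open end of spanner_a's jaw, between the prong tips, at mid-thickness: (106.8, 9.3, 6) mm in spanner_a's frame, whose axes it shares. Head 54 mm wide, 12 thick (z 0 to 12). The jaw axis starts at (72, 0) and is turned 15 degrees from x towards +y about z; the jaw is 28 mm deep
- spanner_b: another of three look-alike loose steel open-ended spanners on the mat, 190 mm long, 0.2 to 0.37 kg; which is sound is for the gauge to tell: only the jaw's gap differs (19, 25 or 31 mm). Origin: under the middle of the shaft, on the underside; x along the shaft to the head, z up. Shaft x -62 to 58 mm, 20 mm wide (y), 11 thick (z 0.5 to 11.5), balancing at x = 30; a round boss (26 mm wide, 12 thick) ends it at x = -77
- spanner_b_mouth (a point): middle of the open end of spanner_b's jaw, between the prong tips, at mid-thickness: (106.8, 9.3, 6) mm in spanner_b's frame, whose axes it shares. Head 54 mm wide, 12 thick (z 0 to 12). The jaw axis starts at (72, 0) and is turned 15 degrees from x towards +y about z; the jaw is 28 mm deep
- spanner_c: the third of three look-alike loose steel open-ended spanners on the mat, 190 mm long, 0.2 to 0.37 kg; which is sound is for the gauge to tell: only the jaw's gap differs (19, 25 or 31 mm). Origin: under the middle of the shaft, on the underside; x along the shaft to the head, z up. Shaft x -62 to 58 mm, 20 mm wide (y), 11 thick (z 0.5 to 11.5), balancing at x = 30; a round boss (26 mm wide, 12 thick) ends it at x = -77
- spanner_c_mouth (a point): middle of the open end of spanner_c's jaw, between the prong tips, at mid-thickness: (106.8, 9.3, 6) mm in spanner_c's frame, whose axes it shares. Head 54 mm wide, 12 thick (z 0 to 12). The jaw axis starts at (72, 0) and is turned 15 degrees from x towards +y about z; the jaw is 28 mm deep
- gauge: flat stepped jaw gauge, bare steel, 14 mm thick, clamped on a grey stand (0.17 m tall, behind it), its nose towards the robot. Origin: middle of the nose, 138 mm above the table. x: level, into the gauge, the way a jaw is pushed on; z: square to its flat, leaning 30 degrees from vertical to the right (seen from the robot); y: across. A 45 degree lead-in from 14 to 22 mm wide ends at x = 4 mm
- gauge_go (a point): middle of the go step, 22 mm wide, x = 4 to 14 mm from the nose (this point: 9 mm); axes as gauge. The spanner must lie in the gauge's plane with its jaw axis along x, within 1.5 mm sideways; a push of 5 N is enough. A jaw too tight for the go step stops on the lead-in with its tips at about x = 3 mm
- gauge_nogo (a point): middle of the no-go step, 28 mm wide, x = 17 to 45 mm from the nose (this point: 30 mm), after a 45 degree shoulder; axes as gauge. Behind it the clamp, 50 mm wide, 27 thick. A jaw that passes go and stops at no-go halts with its tips at about x = 15 mm; one that passes no-go runs on to x = 28 mm, where the jaw's bottom meets the nose
- clips: free place on the sloping wooden rack, 2 spring clips in line. Origin: on the board's face midway between them. x: level, away from the robot, the line of the shaft; y: up the slope to the left; z: square out of the board, leaning 35 degrees to the right. Spanner home: along x, either way round, origin at (0, 0, 15.5) mm, 16 mm of air under the shaft. Board x -100 to 120, y -46 to 126; a ring spanner lies at y = 80, up to z = 28
- clip_near (a point): top of the rest in the nearer clip, (-34, 0, 16) mm in the frame of clips, whose axes it shares. Each clip: bent steel strip 12 mm long, two sprung arms whose lips leave 15 mm at z = 31, flared to about 27 mm at z = 42. Pressed along -z with 10 to 20 N a 20 mm shaft spreads the lips and snaps under them onto the rest
- clip_far (a point): top of the rest in the farther clip, (34, 0, 16) mm in the frame of clips; same clip as the near one. 56 mm between the two clips is free for fingers on the middle of the shaft
- tray: shallow steel tray, 240 (x) x 115 (y) x 28 mm, walls 3 mm. Origin: centre of its underside, which is 6 mm above the table; floor 3 mm thick
- crate: slatted wooden crate, 240 (x) x 115 (y) x 55 mm, walls 6 mm. Origin: centre of its underside, which is 6 mm above the table; floor 6 mm thick. Tray and crate stand side by side on the right, in either order
- mat: black rubber bench mat, fixed, 260 (x) x 400 (y) x 3 mm, on which the spanners lie. Origin: centre of its underside
- brass_knob: brass drawer knob, 38 mm across, 42 mm tall, on the mat between two spanners; bystander, loose. Origin: middle, on its underside
- polish_tin: small plain steel tin, 40 mm across, 42 mm tall, on the mat between two spanners; bystander, loose. Origin: middle, on its underside
- paint_can: steel paint can with a paper band, 76 mm across, 100 mm tall, beyond the mat to the left of the gauge; bystander, loose. Origin: middle, on its underside
- mug: white mug, 76 mm across, 80 mm tall, handle to one side, beyond and right of the gauge; bystander, loose. Origin: middle, on its underside
- jar: glass jar with a steel lid, 64 mm across, 85 mm tall, between gauge and rack; bystander, loose. Origin: middle, on its underside
- screwdriver: wooden-handled screwdriver, 180 mm, lying near the robot on the right; bystander, loose. Origin: on its underside, about the middle; x towards its tip
- padlock: brass padlock lying flat, body 45 x 50 x 26 mm, with its steel shackle about 75 mm overall, right of the gauge; bystander, loose. Origin: middle, on its underside
Things that resemble listed ones, but are neither listed nor needed, are in the scene too. Leave any turquoise look-alike of the spanner_a alone.

How it is judged:
By the outcome, as a careful person would: the job done as asked, in the order asked, and still so for the second after the job is handed in, with the robot touching nothing.
It also fails if it takes over 69 s, if anything falls off the work surface, if the arm or the gripper's body presses on something with over 40 N, if the wrist force passes 120 N, or if a joint passes its speed limit or range.

ROBOT

A 7-joint arm with a two-finger parallel gripper is mounted at the origin on the work surface. World frame = base frame: x ahead of the robot, y to its left, z up, the work surface at z = 0. Lengths are in m, angles in rad, forces in N, time in s.
With the tool pointing down it reaches from about 0.4 to 0.85 m from the base axis. Payload 10.4 kg.
Tool frame: the origin (TCP) lies at the very end of the fingers, on their centre line; the grasp point (between the pads) lies 19 mm behind it (manip.pinch_z is the distance from the TCP to the grasp point, in m); z points along the fingers, y is the direction in which the jaws open and shut (so a half turn about z gives the same grasp; the last joint's range is limited). The gripper opens to 87 mm and grips with 3 to 60 N. Pads are 19 mm wide; open, the fingers measure 117 mm over their backs; the gripper's body (75 mm by 190 mm) begins 51 mm behind the grasp point.
Start: joints at [1.312, 0.332, -0.065, 1.46, 0.022, 1.35, -0.088], TCP at [0.146, -0.608, 0.223] pointing down, gripper open.
Joint ranges: [-2.6, 2.6], [-0.5, 2.12], [-1.47, 1.34], [0.16, 2.42], [-1.27, 4.41], [0.06, 2.06], [-2.6, 2.6]. Speed limits (rad/s): [2.22, 2.22, 2.79, 2.79, 3.14, 3.14, 3.14].

INTERFACE

Orientations are given as a unit quaternion [x, y, z, w].
In Python, from cell import manip gives the robot as it stands. Calls block until the motion is done:
- manip.goto(position, orientation): joint-space move of the TCP to a pose.
- manip.move_linear(position, frame=None, v=0.15, f_stop=None): straight line of the TCP; frame=None keeps the orientation; v is the mean speed in m/s. With f_stop (N) it stops when the force on the tool has changed by that much, and returns True; else False.
- manip.set_joints(angles): joint-space move.
- manip.set_gripper(opening, effort=None): finger opening in m; effort is the grip in N (None keeps the last); returns when the fingers have stopped.
- manip.hold(seconds).
- manip.solve_ik(position, orientation): joint angles nearest the present ones, or None.
- manip.observe(): the state.
- manip.camera(name): name is "scene" or "top" or "wrist"; returns the picture (420x560x3 uint8, blue, green, red); there is no depth.
- manip.calibration(name): a dict with "fov_y" (degrees; the focal length in pixels is half the picture's height over the tangent of half this angle, whatever the lens; pixels are square), "cx", "cy" (the principal point, pixels), "k1" (the pictures are not rectified: a ray, as slopes to the right and down, at radius r is drawn at 1 + k1 r^2 times it, then the intrinsics apply), "T" (4x4, takes a point from camera to world coordinates); the wrist camera has in their place "tool_from_camera" (4x4, takes a point from camera to tool coordinates, whose origin is the TCP and whose axes are the flange's). Camera axes: x right, y up, looking along -z (the intrinsics and any distortion apply to the point x, -y, -z); pixel columns grow to the right and rows downward; lengths in m; the calibration is good to about 2 mm. A picture is of the moment at which its call begins: read the wrist's pose just before it. calibration takes no time and is no camera call.
A pose or a line that the arm cannot do raises manip.IKError and nothing moves.
- manip.finish_job(): hands the job in, once; it reports no verdict.
The state is a dict: "time_s": time; "joints": joint angles; "qvel": joint speeds; "effort": joint torques, N m; "ee_pos": TCP position; "tcp_rot": TCP orientation; "contact_force": force on the tool from outside, world axes, zero at the start; "ft_torque": the same for the moment, N m; "opening": finger opening in m.
Only numpy, scipy, OpenCV 4.12 (cv2) and the standard library are available. Lean on these libraries where they do the work, as an engineer would, in place of code of your own. Each camera call takes 0.05 s, during which the arm holds its last target.

## Working session

There is one attempt and no reset: what is moved stays moved. The work goes in short steps, each a Python script; the robot and the scene stay as the last script left them, time stands still between calls to the robot, and variables do not carry over. Pictures are saved under pics/ and viewed, and the job is handed in when it is done.

```bash
ls -la; mkdir -p pics
python3 - <<'E'
from cell import manip
import cv2,numpy as np
np.set_printoptions(precision=4,suppress=True)
s=manip.observe(); print(s)
for n in ["scene","top","wrist"]:
    im=manip.camera(n); cv2.imwrite(f"pics/{n}0.png",im); print(n,manip.calibration(n))
E
```

```text
total 12
drwxr-xr-x  3 agent agent 4096 Dec  7 09:00 .
drwxr-xr-x 23 root  root  4096 Dec  7 09:00 ..
drwxr-xr-x  2 agent agent 4096 Dec  7 09:00 pics
{'time_s': 0.0, 'joints': array([ 1.3124,  0.3329, -0.0647,  1.4609,  0.0216,  1.3499, -0.0885]), 'qvel': array([-0.0015, -0.0003,  0.0007, -0.0009, -0.0002,  0.0002,  0.0007]), 'effort': array([ -0.0004, -62.3252,   0.0243, -38.9897,  -0.0613,   0.0398,
         0.0001]), 'ee_pos': array([ 0.1459, -0.6073,  0.2218]), 'tcp_rot': array([ 0.9931,  0.1177, -0.0001, -0.0007]), 'contact_force': array([-0.198 , -0.5329, -0.0211]), 'ft_torque': array([-0.0643, -0.03  ,  0.0404]), 'opening': 0.08710645434832467}
scene {'fov_y': 51.85429646467663, 'cx': 265.349812667075, 'cy': 213.85258326206687, 'k1': -0.07352436774810052, 'T': array([[-0.8113, -0.3083,  0.4968,  1.0476],
       [ 0.5847, -0.4196,  0.6943,  0.7574],
       [-0.0056,  0.8537,  0.5207,  0.7139],
       [ 0.    ,  0.    ,  0.    ,  1.    ]])}
top {'fov_y': 47.46255413898633, 'cx': 276.36748497551235, 'cy': 212.40900639978886, 'k1': -0.004121579272219207, 'T': array([[-0.0134,  0.9939, -0.1094,  0.3224],
       [-0.9997, -0.0111,  0.022 , -0.0163],
       [ 0.0207,  0.1097,  0.9938,  1.463 ],
       [ 0.    ,  0.    ,  0.    ,  1.    ]])}
wrist {'fov_y': 66.64058818244723, 'cx': 277.1097112302645, 'cy': 206.0662801806077, 'k1': 0.0074272146931544355, 'tool_from_camera': array([[-0.0004,  0.9606,  0.2778,  0.0767],
       [ 1.    ,  0.0002,  0.0008, -0.001 ],
       [ 0.0007,  0.2778, -0.9606, -0.1629],
       [ 0.    ,  0.    ,  0.    ,  1.    ]])}
```

View pics/scene0.png

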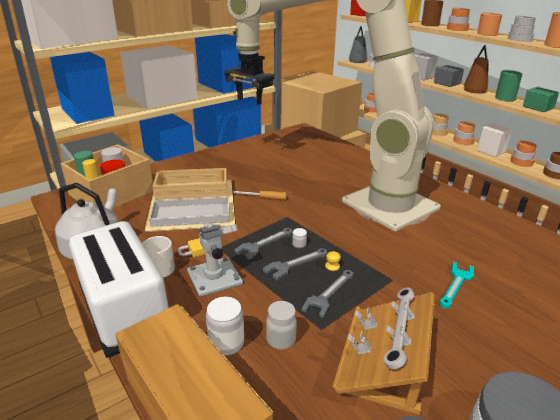

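View pics/top0.png

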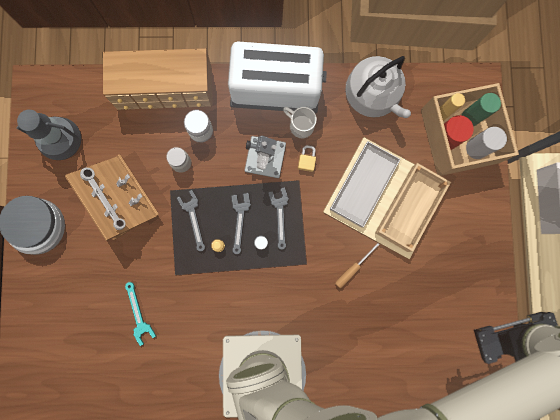

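View pics/wrist0.png

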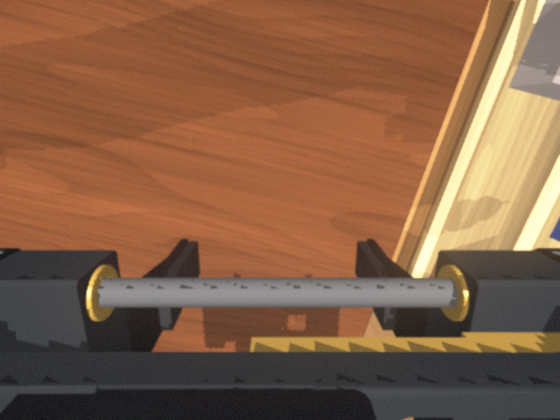

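```bash
cat > h.py <<'E'
import numpy as np,cv2
from scipy.spatial.transform import Rotation as R
from scipy.optimize import least_squares
np.set_printoptions(precision=4,suppress=True)
H,W=420,560
def calib(n):
    import json,os
    from cell import manip
    return manip.calibration(n)
def camT(n,pose=None,c=None):
    c=c or calib(n)
    if n!='wrist': return np.array(c['T'])
    T=np.eye(4);T[:3,:3]=R.from_quat(pose[1]).as_matrix();T[:3,3]=pose[0]
    return T@np.array(c['tool_from_camera'])
def project(n,P,pose=None):
    c=calib(n);T=camT(n,pose,c);P=np.atleast_2d(P)
    q=(P-T[:3,3])@T[:3,:3]
    a=np.c_[q[:,0]/-q[:,2],-q[:,1]/-q[:,2]]
    f=H/2/np.tan(np.radians(c['fov_y']/2))
    a=a*(1+c['k1']*(a**2).sum(1,keepdims=True))
    return a*f+[c['cx'],c['cy']]
def ray(n,px,pose=None):
    c=calib(n);T=camT(n,pose,c);f=H/2/np.tan(np.radians(c['fov_y']/2))
    d=(np.atleast_2d(px)-[c['cx'],c['cy']])/f
    a=d.copy()
    for _ in range(20): a=d/(1+c['k1']*(a**2).sum(1,keepdims=True))
    v=np.c_[a[:,0],-a[:,1],-np.ones(len(a))]
    return T[:3,3],v@T[:3,:3].T
def onz(n,px,z,pose=None):
    o,d=ray(n,px,pose); return o+d*((z-o[2])/d[:,2:3])
def tri(views):
    # views: list of (o,d)
    A=np.zeros((3,3));b=np.zeros(3)
    for o,d in views:
        d=d/np.linalg.norm(d);M=np.eye(3)-np.outer(d,d);A+=M;b+=M@o
    return np.linalg.solve(A,b)
def snap(n,fn):
    from cell import manip
    s=manip.observe();im=manip.camera(n);cv2.imwrite(fn,im)
    pose=(np.array(s['ee_pos']),np.array(s['tcp_rot']))
    np.savez(fn.replace('.png','.npz'),p=pose[0],q=pose[1]);return im,pose
def loadpose(fn):
    z=np.load(fn);return z['p'],z['q']
def crop(fn,out,x0,y0,x1,y1,k):
    im=cv2.imread(fn)[y0:y1,x0:x1];cv2.imwrite(out,cv2.resize(im,None,fx=k,fy=k,interpolation=cv2.INTER_CUBIC))
E
python3 - <<'E'
from h import *
crop('pics/top0.png','pics/t1.png',160,130,320,280,5)
crop('pics/top0.png','pics/t2.png',60,145,165,245,6)
for nm,px,z in [('spL',(195,220),.01),('spM',(239,222),.01),('spR',(280,218),.01),('tray',(365,180),.01),('crate',(415,205),.01),('gauge nose',(266,165),.138),('rack',(130,190),.08),('mat',(238,227),0)]:
    print(nm,onz('top',px,z))
E
```

```text
spL [[0.4619 0.1995 0.01  ]]
spM [[0.4542 0.0658 0.01  ]]
spR [[ 0.465  -0.0595  0.01  ]]
tray [[ 0.5803 -0.3244  0.01  ]]
crate [[ 0.5006 -0.4767  0.01  ]]
gauge nose [[ 0.6031 -0.0183  0.138 ]]
rack [[0.545  0.3782 0.08  ]]
mat [[0.4398 0.0695 0.    ]]
```

View pics/t1.png

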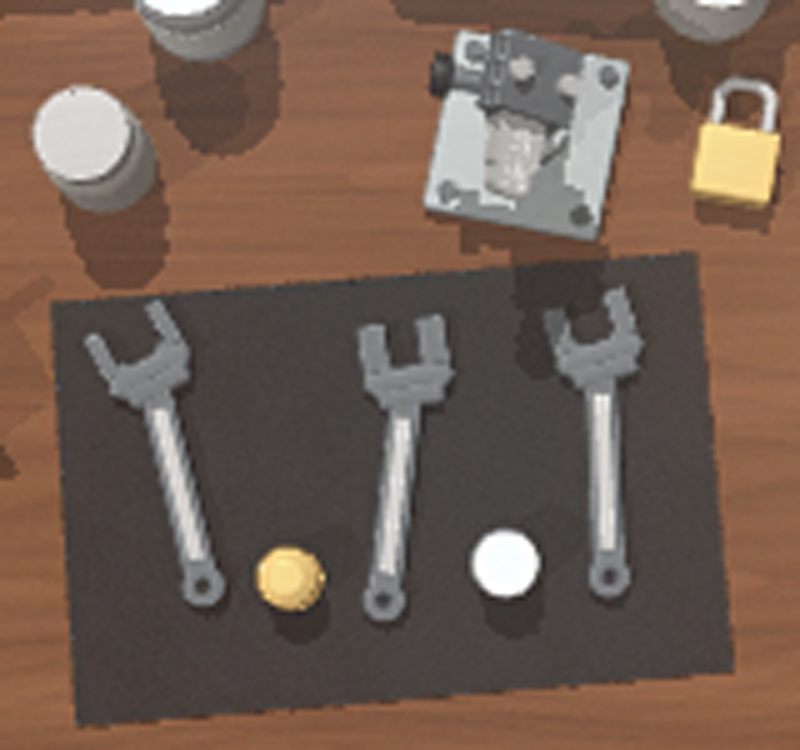

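View pics/t2.png

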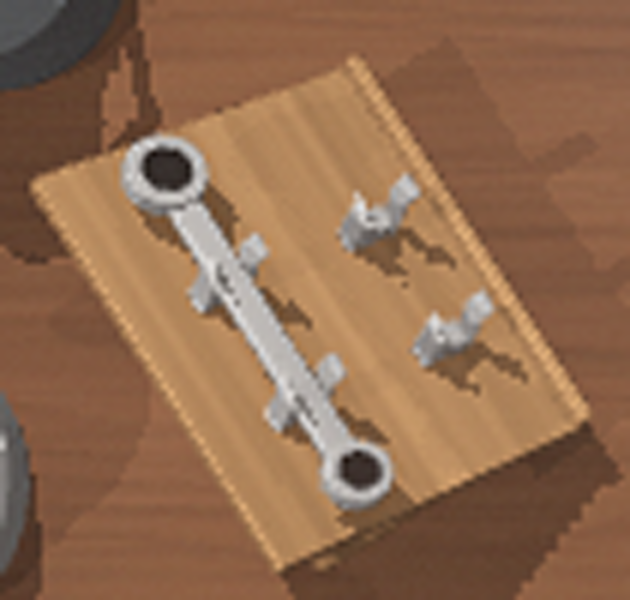

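Run:
```python
from h import *
from cell import manip
def down(yaw): # tool x -> world yaw
    return (R.from_euler('z',yaw)*R.from_quat([1,0,0,0])).as_quat()
for i,(p,y) in enumerate([((.50,-.36,.33),0.0),((.47,.02,.30),0.0)]):
    manip.goto(p,down(y)); im,pose=snap('wrist',f'pics/w{i+1}.png'); print(manip.observe()['time_s'],pose, manip.observe()['joints'])
```

```text
1.8333 (array([ 0.499 , -0.3612,  0.3296]), array([ 1.    , -0.0009, -0.0004,  0.0001])) [ 0.7746  0.299  -0.2923  1.2908  0.0855  1.5645 -1.0788]
3.3083 (array([0.4704, 0.0186, 0.3   ]), array([ 1.    , -0.001 ,  0.0001, -0.    ])) [ 0.486  -0.0143 -0.6073  1.6951 -0.0084  1.4582 -1.6934]
```

View pics/w1.png

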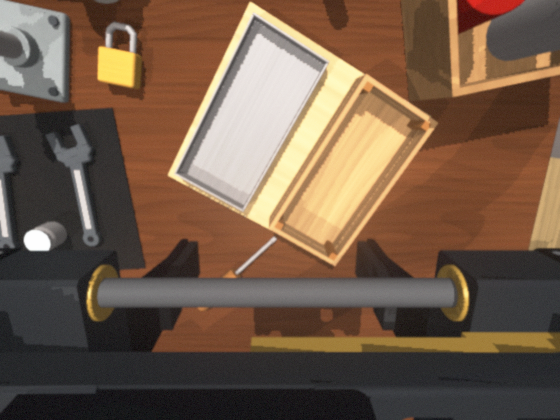

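View pics/w2.png

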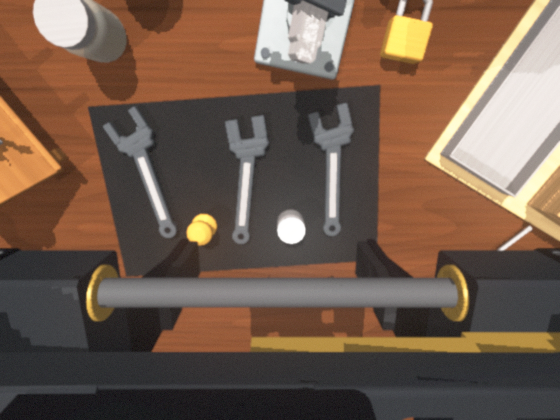

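```bash
cat >> h.py <<'E'
def frame(yaw,lean):
    x=np.array([np.cos(yaw),np.sin(yaw),0]);r=np.array([np.sin(yaw),-np.cos(yaw),0]) # right
    z=np.cos(lean)*np.array([0,0,1.])+np.sin(lean)*r
    return np.c_[x,np.cross(z,x),z]
FLIP=np.diag([1,-1,-1.])
def q(Rm): return R.from_matrix(Rm).as_quat()
E
python3 - <<'E'
from h import *
from cell import manip
G=frame(np.radians(-9),np.radians(30)); C=frame(np.radians(31),np.radians(35))
n=np.array([.603,-.018,.138]); c=np.array([.53,.37,.09])
V=[(n+G@[-.05,0,.15],q(G@FLIP)),(np.array([.52,.0,.30]),q(frame(np.radians(-9),0)@FLIP)),
   (c+C@[-.05,0,.17],q(C@FLIP)),(np.array([.45,.34,.33]),q(frame(np.radians(31),0)@FLIP))]
for p,o in V: print(p,manip.solve_ik(p,o))
for i in [0,1,3,2]:
    p,o=V[i]
    try:
        manip.goto(p,o); im,pose=snap('wrist',f'pics/w{i+3}.png'); print(manip.observe()['time_s'],pose, manip.observe()['joints'])
    except manip.IKError as e: print('ik',i,e)
E
```

```text
[ 0.5419 -0.0843  0.2679] [ 0.6934  0.2475 -0.3639  1.5836 -0.4311  1.4391 -1.3104]
[0.52 0.   0.3 ] [ 0.4774  0.1107 -0.609   1.5837  0.0636  1.4672 -1.8632]
[0.5374 0.2607 0.2293] [ 0.2876  0.5024 -0.6819  1.4421 -0.293   1.4279 -1.3188]
[0.45 0.34 0.33] [ 0.0845  0.3026 -1.0171  1.4051  0.2563  1.5737 -1.9406]
3.9667 (array([ 0.5419, -0.0864,  0.2669]), array([ 0.9627, -0.0778,  0.0199, -0.2585])) [ 0.694   0.2484 -0.3645  1.583  -0.4311  1.4393 -1.3105]
4.6 (array([0.5198, 0.003 , 0.3015]), array([ 0.9971, -0.0755,  0.0015,  0.0005])) [ 0.3702  0.098  -0.4926  1.589   0.0472  1.4654 -1.8511]
5.9583 (array([0.4514, 0.3382, 0.3296]), array([ 0.9641,  0.2654, -0.0002,  0.0005])) [-0.0087  0.2644 -0.8761  1.4096  0.2027  1.5614 -1.9031]
6.7083 (array([0.5382, 0.2587, 0.2285]), array([ 0.9194,  0.2529, -0.0806, -0.2902])) [ 0.3912  0.5518 -0.8443  1.4361 -0.2032  1.4181 -1.382 ]
```

View pics/w3.png

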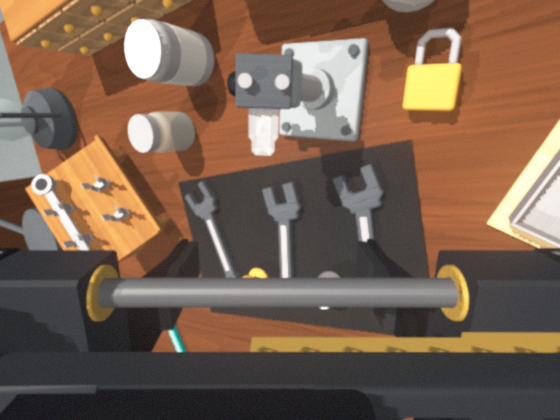

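View pics/w4.png

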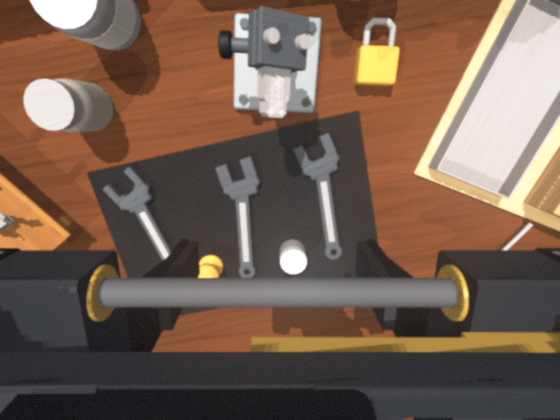

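View pics/w5.png

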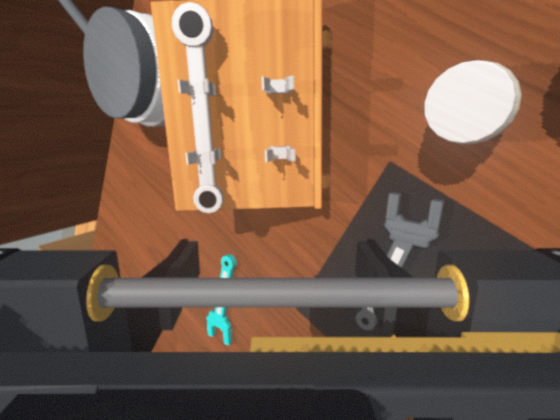

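View pics/w6.png

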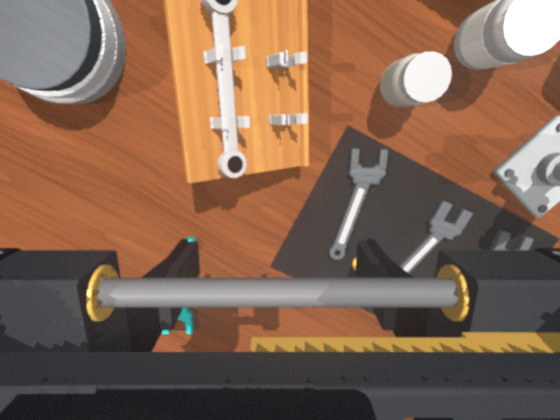

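Run:
```python
from h import *
crop('pics/w3.png','pics/c3.png',220,40,310,170,6)
crop('pics/w4.png','pics/c4.png',215,0,315,125,6)
crop('pics/w5.png','pics/c5.png',150,0,340,220,4)
crop('pics/w6.png','pics/c6.png',155,0,320,190,4)
```

```text
(no output)
```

View pics/c3.png

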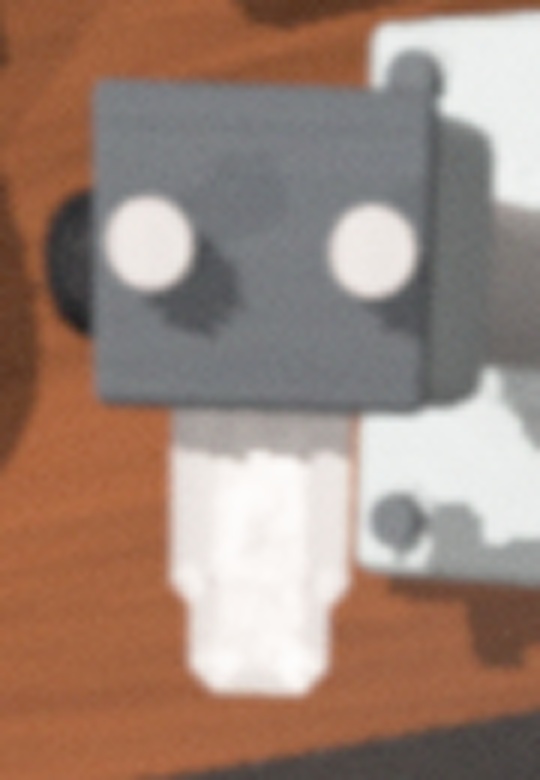

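View pics/c4.png

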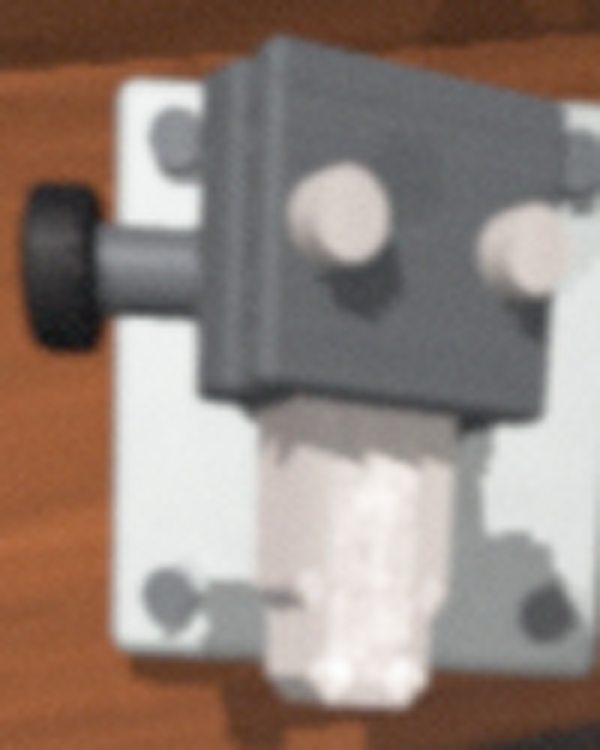

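View pics/c5.png

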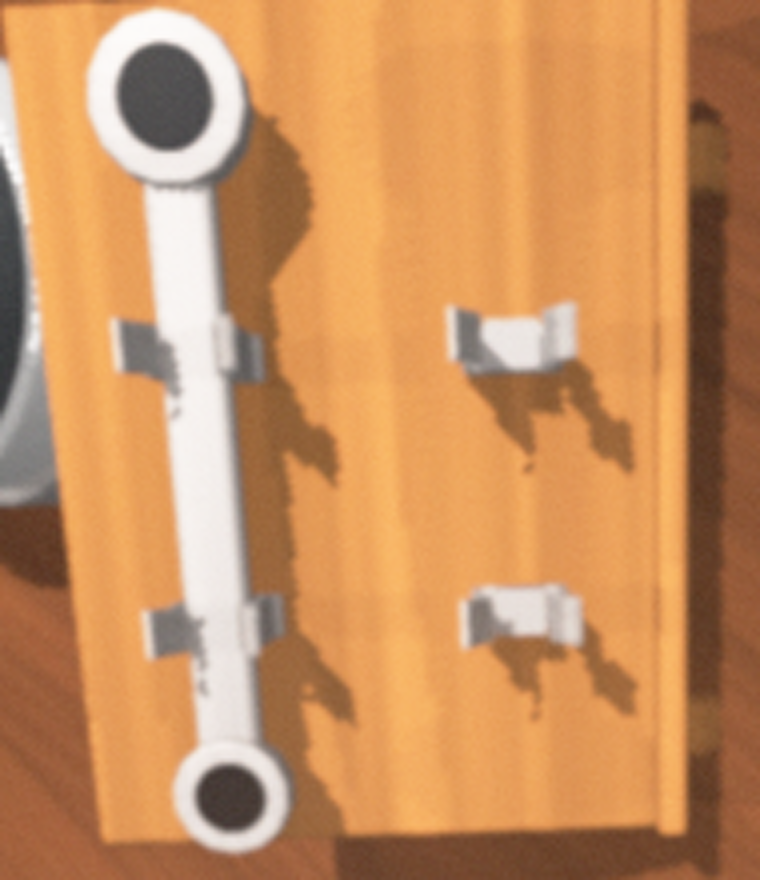

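View pics/c6.png

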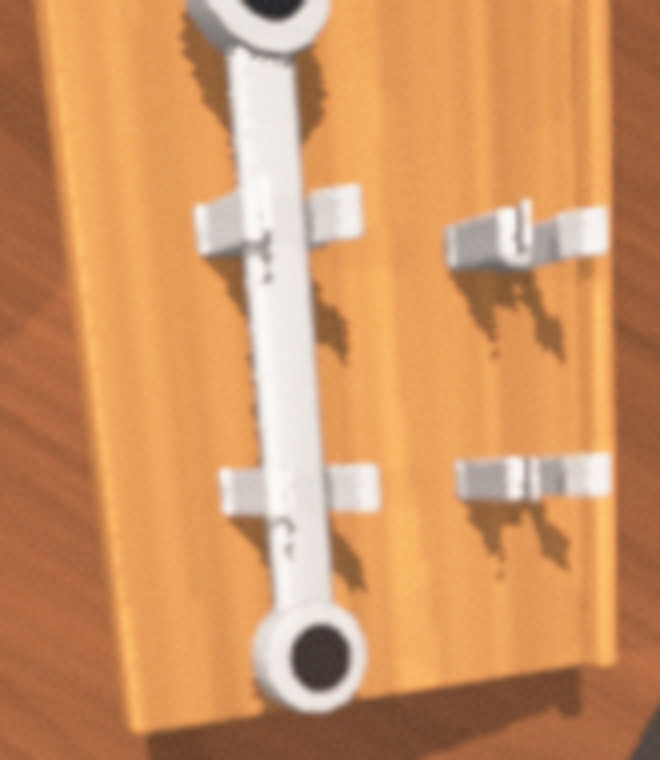

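```bash
cat > fitg.py <<'E'
from h import *
o3=np.array([[213,692],[306,692],[190,668],[327,668],[190,605],[330,605],[172,583],[349,583]])/6+[220,40]-0.5+0.08
m3=np.array([[0,7,7],[0,-7,7],[4,11,7],[4,-11,7],[14,11,7],[14,-11,7],[17,14,7],[17,-14,7]])/1e3
o4=np.array([[410,703],[428,672],[433,610],[443,590]])/6+[215,0]-0.42
m4=np.array([[0,-7,7],[4,-11,7],[14,-11,7],[17,-14,7]])/1e3
p3=loadpose('pics/w3.npz');p4=loadpose('pics/w4.npz')
def res(v,which):
    F=frame(v[2],np.radians(30)+(v[4] if len(v)>4 else 0));t=np.array([v[0],v[1],.138+(v[3] if len(v)>3 else 0)])
    r=[]
    if 3 in which: r.append(project('wrist',m3@F.T+t,p3)-o3)
    if 4 in which: r.append(project('wrist',m4@F.T+t,p4)-o4)
    return np.concatenate(r).ravel()
for w in ([3],[4],[3,4]):
    s=least_squares(res,[.6,-.02,-.15],args=(w,));print(w,s.x,np.degrees(s.x[2]),np.abs(s.fun).max());
print(s.fun.reshape(-1,2))
s=least_squares(res,[.6,-.02,-.15,0],args=([3,4],));print(s.x,np.abs(s.fun).max())
F=frame(s.x[2],np.radians(30));t=np.array([s.x[0],s.x[1],.138])
print(project('top',(np.array([[0,0,7],[45,0,7]])/1e3)@F.T+t),project('scene',(np.array([[0,0,7],[45,0,7]])/1e3)@F.T+t))
E
python3 fitg.py
python3 - <<'E'
from h import *
crop('pics/top0.png','pics/tg.png',240,130,295,185,10)
crop('pics/scene0.png','pics/sg.png',175,215,255,300,8)
E
```

```text
[3] [ 0.5943 -0.0018 -0.1689] -9.677907137695351 0.6433990151015507
[4] [ 0.5945 -0.0032 -0.1293] -7.410981136801268 0.6053987461476709
[3, 4] [ 0.5944 -0.0024 -0.1478] -8.469682757202548 1.1721548626512401
[[ 1.1722 -0.1753]
 [ 0.0646 -0.3395]
 [ 0.7574 -0.2813]
 [ 0.6213 -0.5413]
 [ 0.4111 -0.294 ]
 [-0.021  -0.5593]
 [ 0.1754  0.2176]
 [-0.0985 -0.122 ]
 [-0.8679  0.009 ]
 [-0.3469  0.8962]
 [-1.1327  0.453 ]
 [-0.1467  0.5824]]
[ 0.5945 -0.003  -0.1513  0.0018] 0.8093995583944888
[[261.8256 167.8099]
 [264.0763 152.2507]] [[234.4376 224.5519]
 [217.2374 229.2565]]
```

View pics/tg.png

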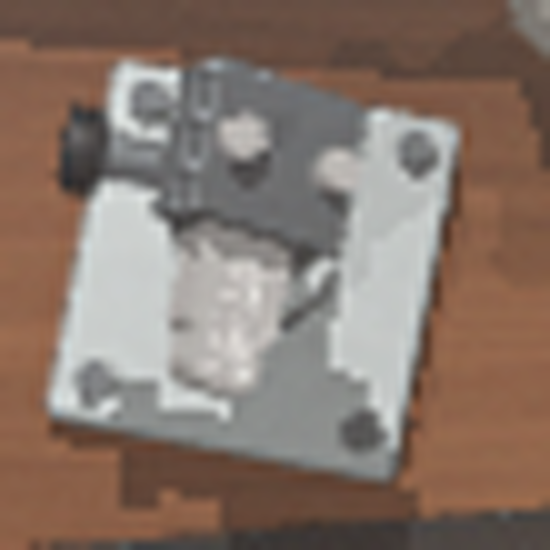

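View pics/sg.png

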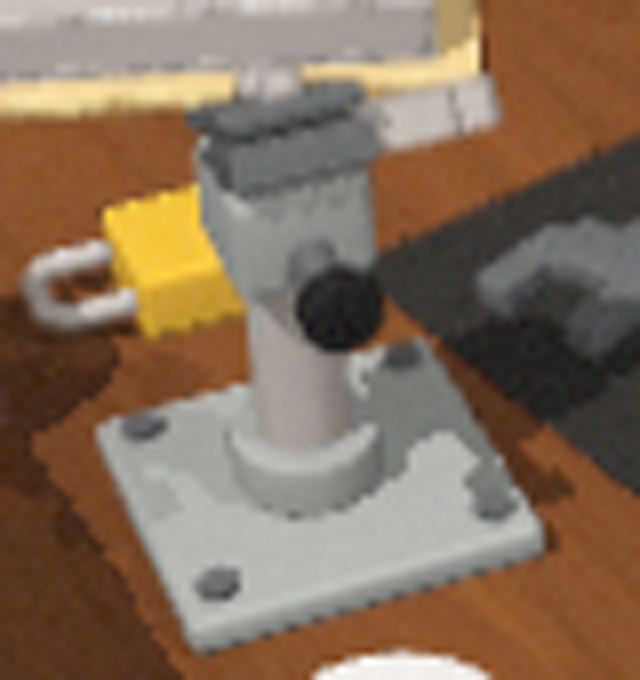

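Run:
```python
from h import *
p3=loadpose('pics/w3.npz');p4=loadpose('pics/w4.npz')
def ang(a,b): d=b-a; return np.degrees(np.arctan2(d[1],d[0])),np.linalg.norm(d[:2])
for z in (.008,.014):
    P=onz('wrist',np.array([[115,645],[590,672],[120,85]])/6+[215,0]-.4,z,p4); print(P,ang(P[0],P[2]),ang(P[1],P[0]))
    P=onz('wrist',np.array([[358,140],[367,40]]),z,p3);print(P,ang(P[0],P[1]))
    P=onz('top',np.array([[393,468],[460,125],[50,410]])/10+[240,130]-.45,z);print(P,ang(P[0],P[1]),ang(P[0],P[2]))
```

```text
[[ 0.6143  0.0495  0.008 ]
 [ 0.5923 -0.0565  0.008 ]
 [ 0.7247  0.0273  0.008 ]] (np.float64(-11.353383334733039), np.float64(0.11256697477083676)) (np.float64(78.2624841663389), np.float64(0.10821777683401729))
[[ 0.5921 -0.0588  0.008 ]
 [ 0.702  -0.0789  0.008 ]] (np.float64(-10.366507220607556), np.float64(0.11174137495984288))
[[ 0.5946 -0.0578  0.008 ]
 [ 0.7029 -0.0802  0.008 ]
 [ 0.6138  0.048   0.008 ]] (np.float64(-11.69469928950176), np.float64(0.11056567465823522)) (np.float64(79.71231729145526), np.float64(0.10751707340062316))
[[ 0.6141  0.0487  0.014 ]
 [ 0.5924 -0.0559  0.014 ]
 [ 0.723   0.0268  0.014 ]] (np.float64(-11.35338333473304), np.float64(0.1110856322948103)) (np.float64(78.26248416633894), np.float64(0.10679366829941608))
[[ 0.5923 -0.0606  0.014 ]
 [ 0.7006 -0.0804  0.014 ]] (np.float64(-10.366507220607552), np.float64(0.11006392830203006))
[[ 0.5935 -0.0576  0.014 ]
 [ 0.7013 -0.08    0.014 ]
 [ 0.6126  0.0477  0.014 ]] (np.float64(-11.694699289501793), np.float64(0.11010972297350274)) (np.float64(79.71231729145529), np.float64(0.10707369356410495))
```

```bash
cat >> fitg.py <<'E'
print('----')
e3=np.array([[171,440],[352,440],[98,403],[422,405]])/6+[220,40]-.42
e4=np.array([[457,450]])/6+[215,0]-.42
def res2(v,yawfix=None):
    yaw=v[2] if yawfix is None else yawfix
    F=frame(yaw,np.radians(30));t=np.array([v[0],v[1],.138])
    r=[project('wrist',m3@F.T+t,p3)-o3,project('wrist',m4@F.T+t,p4)-o4]
    E=np.array([[v[3],.014,.007],[v[3],-.014,.007],[.045,.025,.0135],[.045,-.025,.0135]])
    r.append(project('wrist',E@F.T+t,p3)-e3)
    r.append(project('wrist',np.array([[v[4],-.014,.007]])@F.T+t,p4)-e4)
    return np.concatenate(r).ravel()
for yf in (None,np.radians(-11)):
    s=least_squares(res2,[.6,-.02,-.15,.04,.04],kwargs=dict(yawfix=yf));print(s.x,np.degrees(s.x[2]),np.sqrt((s.fun**2).mean()));print(s.fun.reshape(-1,2))
E
python3 fitg.py | sed -n '/----/,$p'
```

```text
----
[ 0.5945 -0.0023 -0.1706  0.039   0.0389] -9.776545024144195 0.6006361107050757
[[ 1.1167 -0.2535]
 [ 0.0108 -0.1318]
 [ 0.7779 -0.4368]
 [ 0.6477 -0.2443]
 [ 0.6283 -0.4437]
 [ 0.2103 -0.248 ]
 [ 0.4485  0.005 ]
 [ 0.1958  0.2553]
 [-0.9351  0.2267]
 [-0.3225  1.1993]
 [-0.8726  0.7638]
 [ 0.1815  0.9585]
 [ 0.2056 -0.1319]
 [-0.0954  0.1276]
 [-0.4279 -0.8968]
 [ 0.3615 -0.7515]
 [-1.458  -0.0416]]
[ 0.5947 -0.002  -0.7716  0.0389  0.0391] -44.211793236551685 0.6689143366494176
[[ 0.7815 -0.4825]
 [-0.3335 -0.0937]
 [ 0.5156 -0.7351]
 [ 0.3741 -0.1196]
 [ 0.5475 -0.729 ]
 [ 0.1256 -0.1021]
 [ 0.4218 -0.3368]
 [ 0.1669  0.4654]
 [-1.3383  0.2878]
 [-0.6403  1.3421]
 [-0.973   0.9163]
 [ 0.1446  1.1736]
 [ 0.5908 -0.4135]
 [ 0.308   0.4224]
 [ 0.0645 -1.4118]
 [ 0.8993 -0.2027]
 [-0.9919 -0.0484]]
```

```bash
cat > fitc.py <<'E'
from h import *
p5=loadpose('pics/w5.npz');p6=loadpose('pics/w6.npz')
m5=np.array([[-34,13.5,42],[-34,-13.5,42],[34,13.5,42],[34,-13.5,42],[-34,0,16],[34,0,16],[-100,126,0],[-100,-46,0],[120,126,0]])/1e3
o5=np.array([[460,624],[582,620],[447,335],[578,325],[518,612],[512,345],[105,838],[660,828],[8,8]])/4+[150,0]-.4
m6=np.array([[-34,13.5,42],[-34,-13.5,42],[34,13.5,42],[34,-13.5,42],[-100,126,0],[-100,-46,0]])/1e3
o6=np.array([[457,482],[610,477],[447,245],[608,231],[133,730],[590,665]])/4+[155,0]-.4
def res(v):
    F=frame(v[3],np.radians(35)+(v[4] if len(v)>4 else 0));t=v[:3]
    return np.concatenate([project('wrist',m5@F.T+t,p5)-o5,project('wrist',m6@F.T+t,p6)-o6]).ravel()
for v0 in ([.53,.37,.09,.55],[.53,.37,.09,.55,0]):
    s=least_squares(res,v0,loss='soft_l1');print(s.x,np.degrees(s.x[3:]));print(res(s.x).reshape(-1,2))
E
python3 fitc.py
```

```text
[0.5377 0.396  0.0594 0.5699] [32.6508]
[[ 1.5666 -0.2917]
 [-2.3273 -0.0107]
 [ 2.2604  0.5118]
 [-2.3202  2.1954]
 [ 0.2331 -0.182 ]
 [ 0.0853  0.3525]
 [-0.3448  0.3949]
 [ 4.5648 -0.7843]
 [-0.2441 -0.6414]
 [16.4861 -0.5222]
 [-4.026  -0.1096]
 [17.4776 -4.3182]
 [-4.0553  0.787 ]
 [-1.6009  0.81  ]
 [ 0.2665 -0.2919]]
[ 0.538   0.3956  0.0602  0.5695 -0.0146] [32.6271 -0.8376]
[[ 0.9182 -0.2329]
 [-2.9021  0.0971]
 [ 1.591   0.4018]
 [-2.9077  2.048 ]
 [ 0.0063 -0.1259]
 [-0.1362  0.2245]
 [-0.1406  0.1216]
 [ 4.6969 -0.454 ]
 [ 0.1138 -0.4356]
 [16.4318 -0.5376]
 [-3.8307 -0.1205]
 [17.4416 -4.5024]
 [-3.8274  0.5692]
 [-1.9071  0.6195]
 [ 0.9529 -0.1844]]
```

```bash
python3 - <<'E'
import re
s=open('fitc.py').read()
s=s.replace('[660,828]','[685,832]').replace('[590,665]','[613,663]').replace('[457,482]','[525,481]').replace('[447,245]','[524,228]')
s=s.replace("    F=frame(v[3],np.radians(35)+(v[4] if len(v)>4 else 0));t=v[:3]\n","    F=frame(v[3],np.radians(35));t=v[:3];m5[:4,1]=np.sign(m5[:4,1])*v[4];m6[:4,1]=np.sign(m6[:4,1])*v[4]\n")
s=s.replace("([.53,.37,.09,.55],[.53,.37,.09,.55,0])","([.53,.37,.09,.55,.0135],)")
open('fitc.py','w').write(s)
E
python3 fitc.py
```

```text
[0.5391 0.3939 0.0621 0.5738 0.0155] [32.8792  0.8873]
[[ 0.1492  0.0339]
 [ 0.5179  0.0982]
 [ 0.5016  0.0238]
 [ 0.4394  1.4615]
 [ 0.893   0.0484]
 [ 0.5464 -0.1197]
 [-0.5588  1.5471]
 [-0.4973 -1.1224]
 [-1.295  -1.4685]
 [ 0.502  -0.3413]
 [-0.3634 -0.3893]
 [-0.9616 -0.7917]
 [-0.438   0.2439]
 [ 0.406   1.5137]
 [-3.2614  0.2829]]
```

Run:
```python
from h import *
crop('pics/w1.png','pics/c1.png',160,0,450,280,2.7)
crop('pics/w2.png','pics/c2.png',90,80,400,270,2.5)
```

```text
(no output)
```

View pics/c1.png

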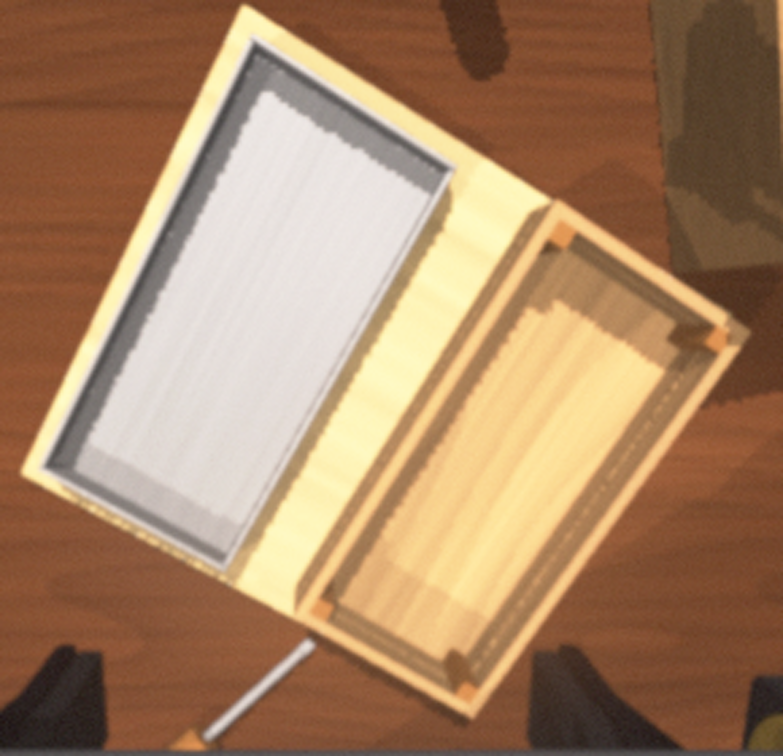

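View pics/c2.png

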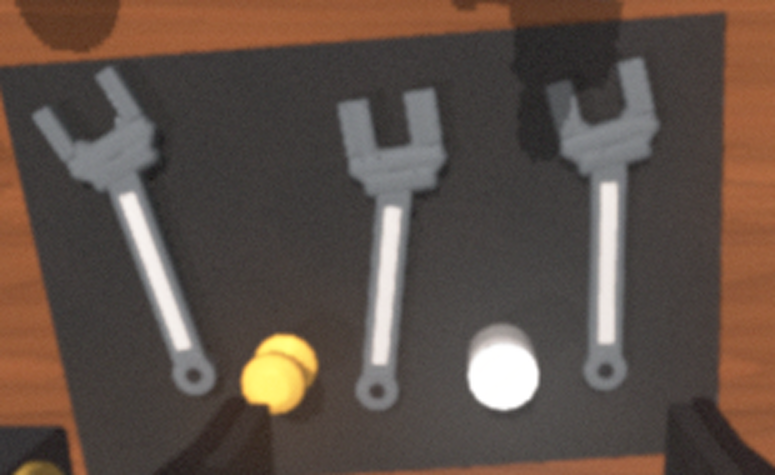

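Run:
```python
from h import *
import json
p2=loadpose('pics/w2.npz');p1=loadpose('pics/w1.npz')
S={}
for n,h,i,tips in [('L',(193,375),(128,193),((38,115),(107,75))),('M',(377,391),(393,206),((353,104),(420,94))),('R',(605,371),(609,183),((560,88),(632,64)))]:
    P=onz('wrist',np.array([h,i,*tips])/2.5+[90,80]-.3,.0145,p2)
    d=P[1]-P[0];d/=np.linalg.norm(d);yaw=np.arctan2(d[1],d[0]);o=P[0]+.064*d
    m=(P[2]+P[3])/2; rel=frame(yaw,0).T@(m-o)
    print(n,o,np.degrees(yaw),'mouth rel',rel,'tips',np.linalg.norm(P[2]-P[3]))
    S[n]=[o[0],o[1],yaw]
json.dump(S,open('sp.json','w'))
def box(px,z,lab):
    P=onz('wrist',np.array(px)/2.7+[160,0]-.3,z,p1)
    c=P.mean(0); x=(P[0]+P[1]-P[2]-P[3])/2; print(lab,c,np.degrees(np.arctan2(x[1],x[0])),np.linalg.norm(x),np.linalg.norm((P[0]+P[3]-P[1]-P[2])/2))
box([(253,40),(453,168),(225,568),(45,467)],.034,'tray')
box([(557,202),(728,318),(473,716),(298,608)],.061,'crate')
```

```text
L [0.4439 0.199  0.0145] 13.365337032567538 mouth rel [0.1037 0.0108 0.    ] tips 0.0450973750867734
M [0.4348 0.0677 0.0145] -6.516479511214052 mouth rel [0.1051 0.0085 0.    ] tips 0.03675589143525413
R [ 0.4478 -0.0595  0.0145] 1.4871730474357292 mouth rel [0.1044 0.0083 0.    ] tips 0.039995992490739485
tray [ 0.5672 -0.32    0.034 ] -29.9053078968735 0.2343142964463264 0.11071840140734662
crate [ 0.4942 -0.4561  0.061 ] -29.704623806947055 0.23576907330334027 0.10747331110530697
```

Run:
```python
from h import *
from cell import manip
p5=loadpose('pics/w5.npz');p6=loadpose('pics/w6.npz')
print('jar',onz('wrist',(432,80),.085,p6),onz('top',(176.5,157),.085),onz('wrist',(470,103),.085,p5))
C=frame(np.radians(32.9),np.radians(35));c=np.array([.539,.394,.062])
j=onz('wrist',(432,80),.085,p6)[0]; print('jar in clips',C.T@(j-c))
t=c+C@[.004,0,.0185]
for a in [(.037,-.095,.07),(-.037,-.095,.07)]: print(t+C@a)
# IK for all
def T(p,Rm):
    r=manip.solve_ik(p,q(Rm@FLIP)); print(p,r); return r
G=frame(np.radians(-10),np.radians(30));n=np.array([.5945,-.0022,.138])
Sr=G@R.from_euler('z',-15,degrees=True).as_matrix()
for adv in (-.03,0,.028):
    o=n+G@[adv,0,0]-Sr@[.1068,.0093,.006]; T(o+Sr@[.004,0,.003],Sr)
T(t,C);T(t+C@[0,0,.08],C)
for b in ([.567,-.32,.012],[.492,-.457,.016]): T(np.array(b),frame(np.radians(-30),0));T(np.array(b)+[0,0,.12],frame(np.radians(-30),0))
for o,y in (([.444,.199],13.4),([.435,.068],-6.5),([.448,-.0595],1.5)): T(np.array([*o,.006]),frame(np.radians(y),0))
```

```text
jar [[0.6438 0.2401 0.085 ]] [[0.6406 0.2434 0.085 ]] [[0.6445 0.2444 0.085 ]]
jar in clips [ 0.0044 -0.1393  0.1256]
[0.6433 0.3083 0.08  ]
[0.5811 0.2681 0.08  ]
[0.4677 0.0372 0.1442] [ 0.9573  0.1545 -0.7938  2.0005 -0.4733  1.0796 -1.601 ]
[0.4973 0.032  0.1442] [ 0.9049  0.227  -0.7683  1.931  -0.4203  1.0718 -1.6483]
[0.5248 0.0271 0.1442] [ 0.8545  0.2888 -0.74    1.8643 -0.3779  1.072  -1.6854]
[0.5481 0.3873 0.0772] [ 0.1368  0.7958 -0.789   1.4259 -0.0842  1.1492 -1.4523]
[0.573  0.3487 0.1427] [ 0.1888  0.7482 -0.8009  1.3416 -0.101   1.2943 -1.4418]
[ 0.567 -0.32   0.012] [ 0.8777  0.6509 -0.5916  1.5626  0.3999  1.0513 -1.9144]
[ 0.567 -0.32   0.132] [ 0.932   0.5379 -0.6754  1.4687  0.3437  1.2553 -1.8757]
[ 0.492 -0.457  0.016] [ 1.0921  0.6817 -0.5801  1.4997  0.4022  1.081  -1.6706]
[ 0.492 -0.457  0.136] [ 1.1265  0.5696 -0.6403  1.4041  0.343   1.2799 -1.6303]
[0.444 0.199 0.006] [ 0.1535  0.381  -0.7505  2.0009  0.3342  0.8837 -2.1137]
[0.435 0.068 0.006] [ 0.4481  0.2795 -0.7589  2.1129  0.2578  0.8401 -2.1494]
[ 0.448  -0.0595  0.006 ] [ 0.6791  0.2924 -0.7018  2.0872  0.2516  0.8443 -1.715 ]
```

```bash
cat >> h.py <<'E'
GX=.004;GZ=.003
def pick(o,yaw,z0=.003,gx=GX):
    from cell import manip
    F=frame(yaw,0);t=np.array([o[0],o[1],z0])+F@[gx,0,GZ];Q=q(F@FLIP)
    manip.set_gripper(.045)
    manip.goto(t+[0,0,.06],Q); manip.move_linear(t,v=.12)
    s=manip.observe();print('at',s['time_s'],s['ee_pos']-t)
    manip.set_gripper(0.0,effort=50)
    s=manip.observe();print('grip',s['time_s'],s['opening'],s['contact_force'])
def tcp_for_mouth(G,n,adv,gx=GX,dy=0,dyaw=0):
    Sr=G@R.from_euler('z',-np.radians(15)+dyaw).as_matrix()
    o=n+G@[adv,dy,0]-Sr@[.1068,.0093,.006]
    return o+Sr@[gx,0,GZ],Sr
E
python3 - <<'E'
from h import *
from cell import manip
pick([.4478,-.0595],np.radians(1.5))
s=manip.observe();
manip.move_linear(s['ee_pos']+[0,0,.1],v=.25)
G=frame(np.radians(-10),np.radians(30));n=np.array([.5945,-.0022,.138])
t,Sr=tcp_for_mouth(G,n,-.03)
manip.goto(t,q(Sr@FLIP))
im,pose=snap('wrist','pics/g1.png');s=manip.observe();print(s['time_s'],s['ee_pos']-t,s['opening'],s['contact_force'])
crop('pics/g1.png','pics/g1c.png',200,90,340,250,5)
E
```

```text
at 9.6667 [0.0005 0.0004 0.0004]
grip 10.2417 0.019257495300415477 [-0.984  -1.5123  5.0859]
11.4583 [-0.0011  0.     -0.0014] 0.019269828968228608 [-0.1954  0.3217 -3.39  ]
```

View pics/g1.png

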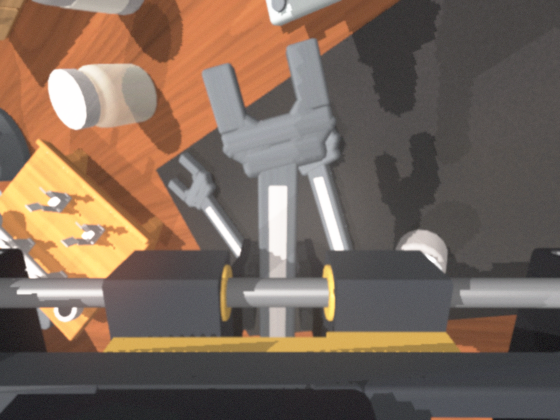

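View pics/g1c.png

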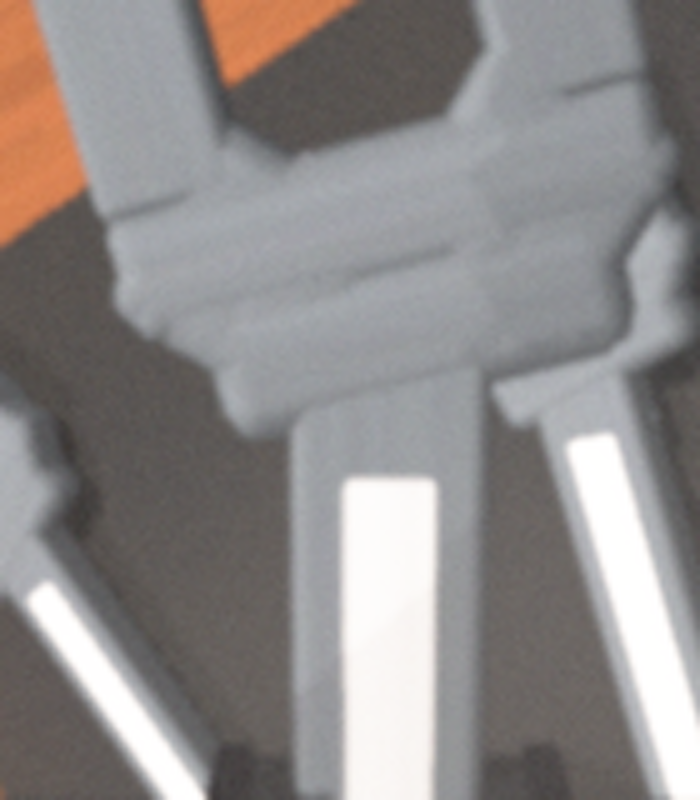

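Run:
```python
from h import *
from cell import manip
G=frame(np.radians(-10),np.radians(30));n=np.array([.5945,-.0022,.138])
p=loadpose('pics/g1.npz')
Rt=R.from_quat(p[1]).as_matrix()
# spanner frame from tool
S=Rt@FLIP; o=p[0]-S@[GX,0,GZ]
J=R.from_euler('z',15,degrees=True).as_matrix()
def jaw(u,v,z): return o+S@(np.array([.072,0,0])+J@np.array([u,v,0])+[0,0,z])
for g in (25,):
    for pt in [(.036,.0125,.012),(.036,-.0125,.012),(.036,.027,.012),(.036,-.027,.012)]: print(pt,project('wrist',jaw(*pt),p))
for x in (.058,-.04): print('shaft edges',[project('wrist',o+S@[x,s*.01,.0115],p)[0] for s in (1,-1)])
crop('pics/g1.png','pics/g1d.png',195,25,345,165,5)
```

```text
(0.036, 0.0125, 0.012) [[231.433   57.4861]]
(0.036, -0.0125, 0.012) [[286.4938  41.1894]]
(0.036, 0.027, 0.012) [[200.1447  66.7123]]
(0.036, -0.027, 0.012) [[319.1212  31.496 ]]
shaft edges [array([259.0584, 160.9724]), array([300.6072, 160.9834])]
shaft edges [array([261.7472, 333.9581]), array([297.0716, 333.9941])]
```

View pics/g1d.png

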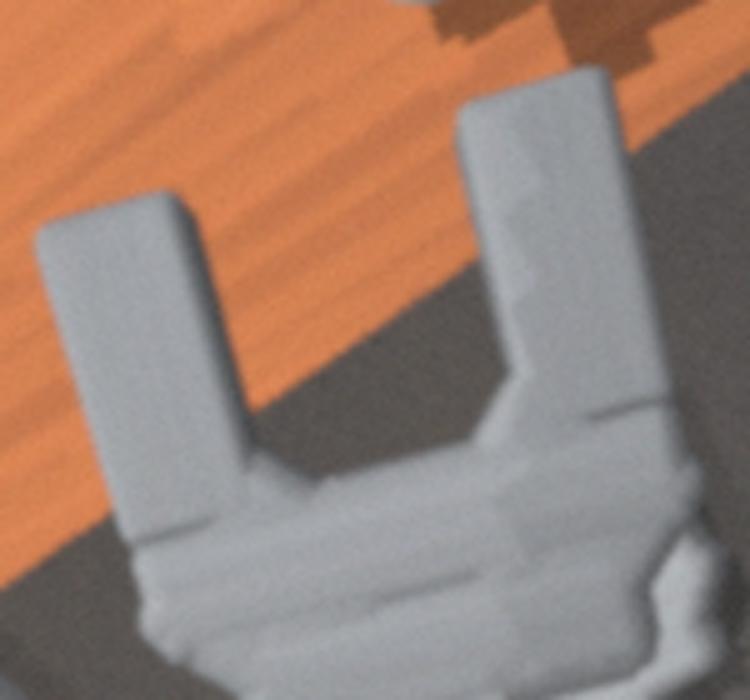

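Run:
```python
from h import *
from cell import manip
G=frame(np.radians(-10),np.radians(30));n=np.array([.5945,-.0022,.138])
t,Sr=tcp_for_mouth(G,n,-.008)
manip.move_linear(t,v=.1)
im,pose=snap('wrist','pics/g2.png');s=manip.observe();print(s['time_s'],s['ee_pos']-t,s['opening'],s['contact_force'])
crop('pics/g2.png','pics/g2c.png',190,0,340,140,5)
```

```text
11.875 [-0.0007  0.0005 -0.0003] 0.019425960626817087 [-0.5629 -0.0045 -3.1302]
```

View pics/g2c.png

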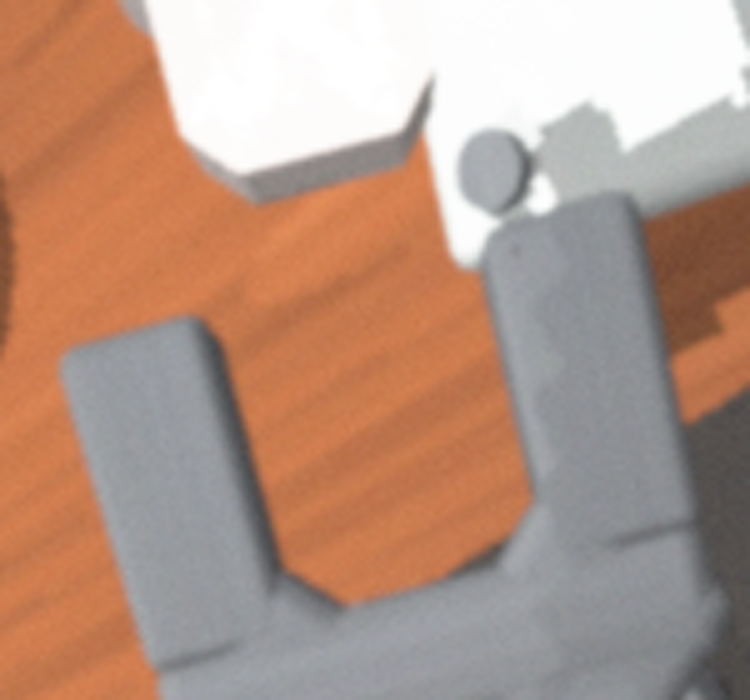

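```bash
cat > rel.py <<'E'
from h import *
def jawfit(pose,obs,half,fixed_z=True):
    # obs px of inner-left,inner-right,outer-left,outer-right tips(z=12) ; params: dx,dy,dyaw of spanner in tool
    Rt=R.from_quat(pose[1]).as_matrix()
    pts=np.array([[.036,half,.012],[.036,-half,.012],[.036,.027,.012],[.036,-.027,.012]])
    pts[:,:2]=pts[:,:2]@R.from_euler('z',15,degrees=True).as_matrix()[:2,:2].T+[.072,0]
    def res(v):
        S=Rt@FLIP@R.from_euler('z',v[2]).as_matrix(); o=pose[0]-Rt@FLIP@[GX+v[0],v[1],GZ]
        return (project('wrist',pts@S.T+o,pose)-obs).ravel()
    s=least_squares(res,[0,0,0]);return s.x,s.fun.reshape(-1,2)
def gfit(pose,obs,pts,v0,zfree=False):
    def res(v):
        F=frame(v[2],np.radians(30));t=np.array([v[0],v[1],.138+(v[3] if zfree else 0)])
        return (project('wrist',pts@F.T+t,pose)-obs).ravel()
    s=least_squares(res,list(v0)+([0] if zfree else []));return s.x,s.fun.reshape(-1,2)
E
python3 - <<'E'
from rel import *
p=loadpose('pics/g2.npz')
k=lambda a:np.array(a)/5+[190,0]-.4
so,sr=jawfit(p,k([(200,322),(487,240),(66,357),(637,195)]),.0125)
print('spanner in tool',so*[1e3,1e3,57.3]);print(sr)
gp=np.array([[0,7,7],[0,-7,7],[4,11,7]])/1e3
for zf in (0,1):
    g,gr=gfit(p,k([(248,174),(407,136),(180,133)]),gp,[.5945,-.0022,-.17],zf);print(g,np.degrees(g[2]));print(gr)
E
```

```text
spanner in tool [ 2.519  -1.1004 -0.5249]
[[ 1.7045 -0.7561]
 [-0.7688  0.0641]
 [-2.7336  1.0716]
 [ 1.7515 -0.1947]]
[ 0.5935 -0.0017 -0.2309] -13.232150919392746
[[-0.7578  0.0008]
 [-0.5495 -0.0931]
 [ 1.3539  0.0512]]
[ 0.592  -0.0039 -0.2303  0.004 ] -13.195582997380786
[[-0.9884  0.1856]
 [ 0.2266 -0.1714]
 [ 0.7544 -0.0129]]
```

Run:
```python
from rel import *
p=loadpose('pics/g2.npz')
gp=np.array([[0,7,7],[0,-7,7],[4,11,7],[12,11,7],[4,-11,7],[12,-11,7]])/1e3
for y in (-10,-11,-12,-13):
  def r(v): 
    F=frame(np.radians(y),np.radians(30)); return (project('wrist',gp[:3]@F.T+[v[0],v[1],.138],p)-(np.array([(248,174),(407,136),(180,133)])/5+[190,0]-.4)).ravel()
  s=least_squares(r,[.5945,-.002]); F=frame(np.radians(y),np.radians(30))
  print(y,s.x,((project('wrist',gp@F.T+[*s.x,.138],p)+.4-[190,0])*5).round(0).tolist())
im=cv2.imread('pics/g2.png')[0:60,200:300];
g=cv2.createCLAHE(3,(2,2)).apply(im[:,:,0])
cv2.imwrite('pics/g2e.png',cv2.resize(cv2.LUT(g,np.array([min(255,max(0,int((i-60)*1.3))) for i in range(256)],np.uint8)),None,fx=8,fy=8,interpolation=cv2.INTER_CUBIC))
```

```text
-10 [ 0.5935 -0.0017] [[245.0, 176.0], [403.0, 129.0], [187.0, 139.0], [158.0, 35.0], [437.0, 63.0], [412.0, -43.0]]
-11 [ 0.5935 -0.0017] [[245.0, 175.0], [404.0, 131.0], [187.0, 137.0], [159.0, 32.0], [438.0, 66.0], [415.0, -41.0]]
-12 [ 0.5935 -0.0017] [[245.0, 175.0], [404.0, 133.0], [187.0, 135.0], [160.0, 30.0], [439.0, 68.0], [417.0, -39.0]]
-13 [ 0.5935 -0.0017] [[244.0, 174.0], [404.0, 135.0], [187.0, 134.0], [162.0, 28.0], [440.0, 71.0], [420.0, -37.0]]
```

View pics/g2e.png

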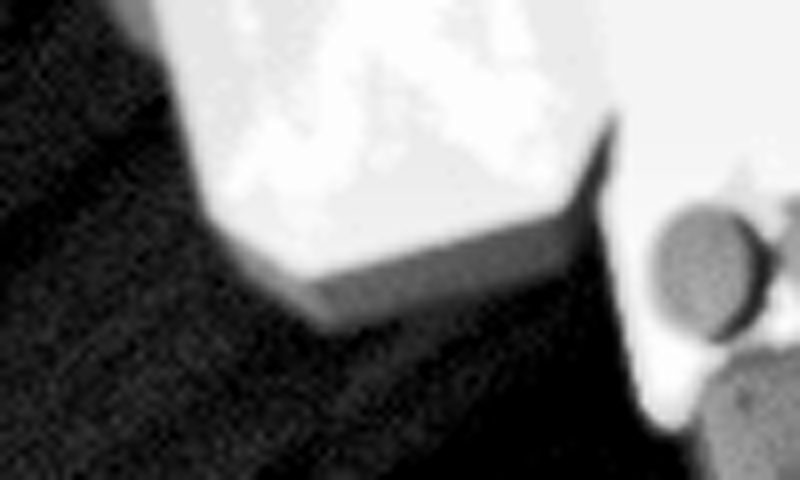

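```bash
cat >> h.py <<'E'
GYAW=np.radians(-11);NOSE=np.array([.5935,-.0017,.138])
def tcp_jaw(adv,so=(0,0,0),dy=0,G=None):
    G=frame(GYAW,np.radians(30)) if G is None else G
    S=G@R.from_euler('z',-np.radians(15)).as_matrix()
    o=NOSE+G@[adv,dy,0]-S@[.1068,.0093,.006]
    Tl=S@R.from_euler('z',-so[2]).as_matrix()
    return o+Tl@[GX+so[0],so[1],GZ],Tl
def gauge_test(so,start=-.006,end=.033,f=6,v=.03,dy=0):
    from cell import manip
    G=frame(GYAW,np.radians(30))
    t0,Tl=tcp_jaw(start,so,dy);t1,_=tcp_jaw(end,so,dy)
    manip.move_linear(t0,frame=q(Tl@FLIP),v=.06)
    s=manip.observe();f0=s['contact_force'];print('start',s['time_s'],G.T@(s['ee_pos']-t0))
    hit=manip.move_linear(t1,v=v,f_stop=f)
    s=manip.observe();e=G.T@(s['ee_pos']-t1)
    print('hit',hit,s['time_s'],'adv mm',1e3*(end+e[0]),'lat',e[1:]*1e3,'dF',G.T@(s['contact_force']-f0),'open',s['opening'])
    return hit
E
python3 - <<'E'
from h import *
so=np.array([2.519e-3,-1.1e-3,-.00916])
gauge_test(so)
snap('wrist','pics/g3.png');crop('pics/g3.png','pics/g3c.png',190,0,340,140,5)
E
```

```text
start 12.125 [-0.0003 -0.0001 -0.0001]
hit True 12.9083 adv mm 14.420449520539368 lat [-0.3921 -0.9125] dF [-0.4568  0.2232 -0.1697] open 0.01911882731609081
```

View pics/g3c.png

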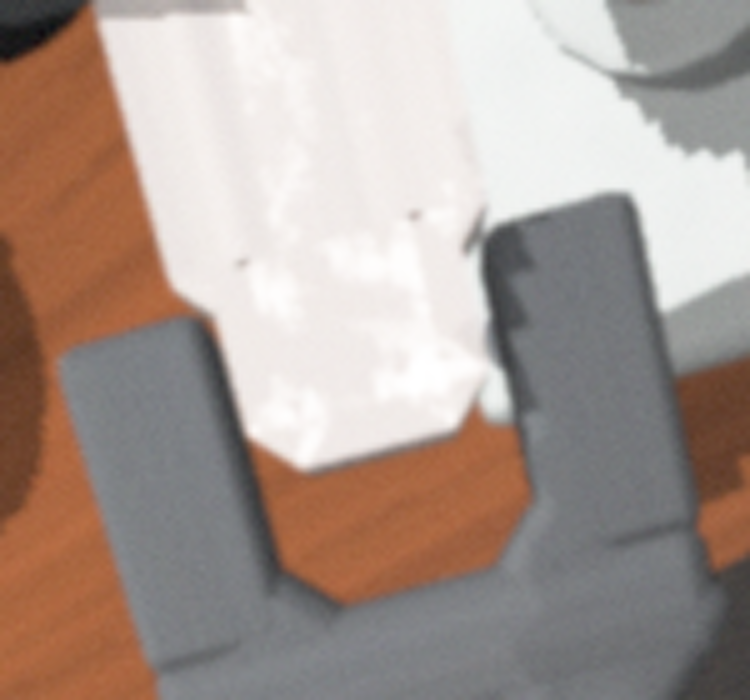

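```bash
cat >> h.py <<'E'
CY=np.radians(32.9);CO=np.array([.539,.394,.062])
def tcp_clip(h,so):
    C=frame(CY,np.radians(35));Tl=C@R.from_euler('z',-so[2]).as_matrix()
    return CO+C@[0,0,.0155+h]+Tl@[GX+so[0],so[1],GZ],Tl
def retract(so,dy=0,up=.08,back=-.03):
    from cell import manip
    t,_=tcp_jaw(back,so,dy);manip.move_linear(t,v=.15)
    manip.move_linear(t+[0,0,up],v=.25)
E
python3 - <<'E'
from h import *
from cell import manip
so=np.array([2.519e-3,-1.1e-3,-.00916])
G=frame(GYAW,np.radians(30))
t1,_=tcp_jaw(.033,so)
hit=manip.move_linear(t1,v=.03,f_stop=9);s=manip.observe();e=G.T@(s['ee_pos']-t1);print(hit,1e3*(.033+e[0]),s['time_s'])
retract(so)
t,Tl=tcp_clip(.10,so); manip.goto(t,q(Tl@FLIP)); t,Tl=tcp_clip(.055,so);manip.move_linear(t,v=.12)
snap('wrist','pics/k1.png');s=manip.observe();print(s['time_s'],s['ee_pos']-t,s['contact_force'])
E
```

```text
True 14.279813553095739 13.2333
15.975 [ 0.001  -0.0007  0.0009] [ 1.0763  0.3587 -2.7872]
```

View pics/k1.png

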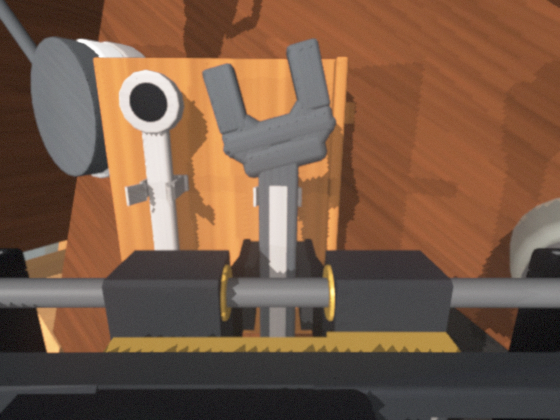

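Run:
```python
from h import *
crop('pics/k1.png','pics/k1c.png',220,130,340,250,6)
p=loadpose('pics/k1.npz');C=frame(CY,np.radians(35))
k=lambda P:((project('wrist',CO+np.array(P)/1e3@C.T,p)+.4-[220,130])*6).round(0).tolist()
print('far flare tips pred',k([[34,15.5,42],[34,-15.5,42],[28,15.5,42],[40,15.5,42]]))
so=np.array([2.519e-3,-1.1e-3,-.00916])
S=R.from_quat(p[1]).as_matrix()@FLIP@R.from_euler('z',so[2]).as_matrix();o=p[0]-R.from_quat(p[1]).as_matrix()@FLIP@[GX+so[0],so[1],GZ]
print('shaft edges pred',((project('wrist',o+np.array([[34,10,11.5],[34,-10,11.5]])/1e3@S.T,p)+.4-[220,130])*6).round())
print('origin in clips',C.T@(o-CO))
```

```text
far flare tips pred [[197.0, 397.0], [493.0, 400.0], [197.0, 452.0], [196.0, 341.0]]
shaft edges pred [[231. 516.]
 [468. 518.]]
origin in clips [ 0.0001 -0.0004  0.0715]
```

View pics/k1c.png

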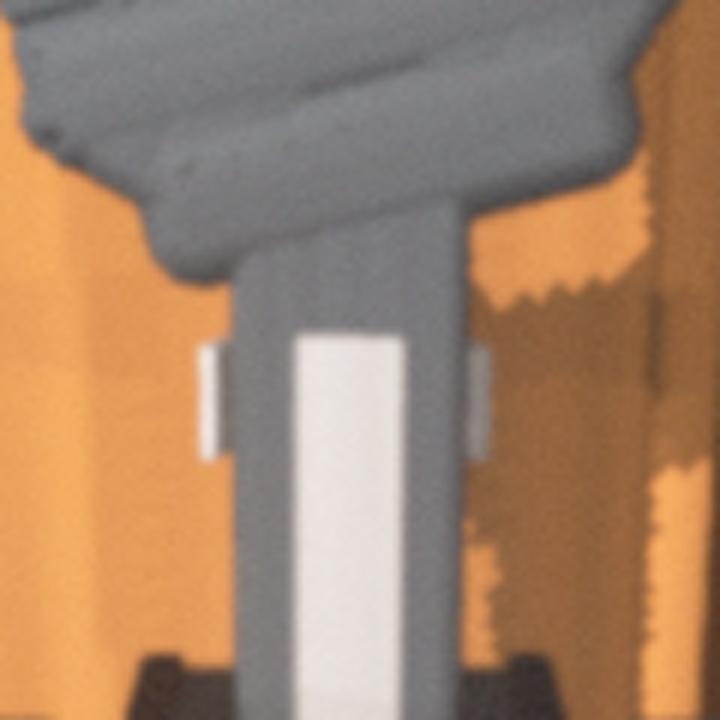

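Run:
```python
from h import *
from cell import manip
so=np.array([2.519e-3,-1.1e-3,-.00916]);C=frame(CY,np.radians(35))
t,Tl=tcp_clip(.025,so);manip.move_linear(t,v=.1);f0=manip.observe()['contact_force']
def rep(l):
    s=manip.observe();Rt=R.from_quat(s['tcp_rot']).as_matrix();o=s['ee_pos']-Rt@FLIP@[GX+so[0],so[1],GZ]
    print(l,s['time_s'],C.T@(o-CO)*1e3-[0,0,15.5],'F',C.T@(s['contact_force']-f0),s['opening'])
for h in (.015,.009,.004,0.,-.002):
    t,Tl=tcp_clip(h,so);hit=manip.move_linear(t,v=.05,f_stop=55);rep((h,hit))
    if hit: break
snap('wrist','pics/k2.png')
```

```text
(0.015, False) 16.775 [ 0.9468  0.0205 15.3552] F [4.9197 0.3931 1.3239] 0.019381800552318106
(0.009, False) 17.0417 [-0.0547  0.0374  8.4627] F [ 3.8183 -1.7742  0.1367] 0.01874997184162894
(0.004, False) 17.2917 [-1.15    0.1141  2.7306] F [-0.3319  0.0666 -3.5136] 0.019419622758814495
(0.0, False) 17.5417 [-0.4888 -0.0711  1.1484] F [-8.3185  0.6986 14.9653] 0.019191391834442725
(-0.002, False) 17.7917 [-0.4105 -0.0858  1.007 ] F [-15.4093   4.2034  29.9241] 0.019045258527080826
```

View pics/k2.png

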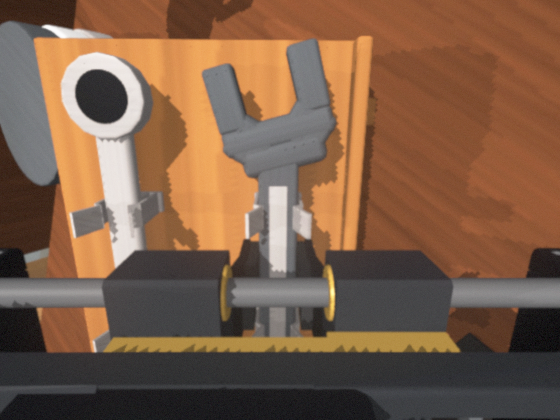

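Run:
```python
from h import *
from cell import manip
so=np.array([2.519e-3,-1.1e-3,-.00916])
manip.set_gripper(.045)
t,Tl=tcp_clip(.10,so);manip.move_linear(t,v=.25)
snap('wrist','pics/k3.png');print(manip.observe()['time_s'])
crop('pics/k3.png','pics/k3c.png',100,60,400,360,2.6)
```

```text
19.2
```

View pics/k3.png

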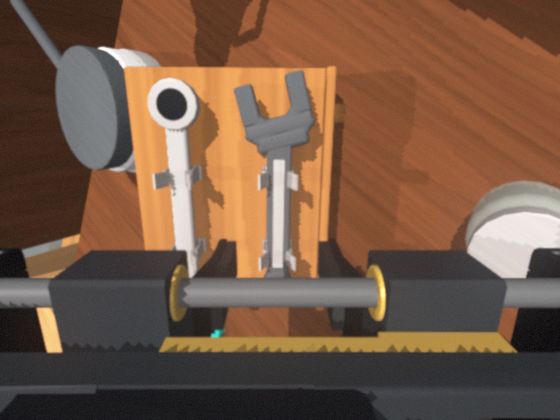

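Run:
```python
from h import *
crop('pics/k3.png','pics/k3c.png',220,60,340,290,3.4)
```

```text
(no output)
```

View pics/k3c.png

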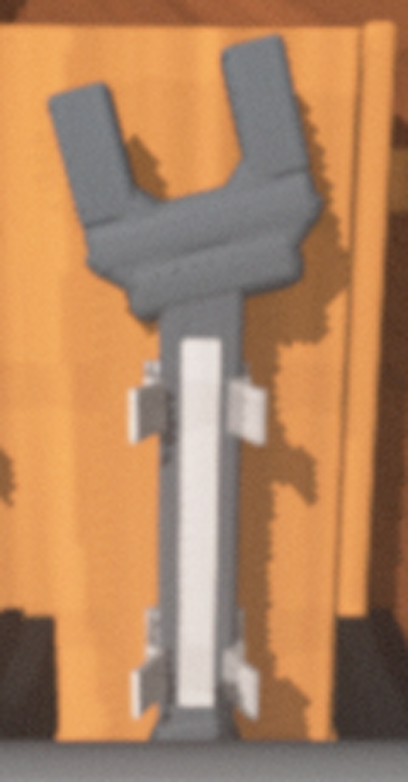

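```bash
cat >> h.py <<'E'
def pick_to_gauge(o,yaw,so,tag,lift=.1):
    from cell import manip
    pick(o,yaw)
    s=manip.observe();manip.move_linear(s['ee_pos']+[0,0,lift],v=.25)
    t,Tl=tcp_jaw(-.03,so);manip.goto(t,q(Tl@FLIP))
    t,Tl=tcp_jaw(-.010,so);manip.move_linear(t,v=.08)
    snap('wrist',f'pics/{tag}.png');s=manip.observe();print(s['time_s'],s['ee_pos']-t,s['opening'])
    crop(f'pics/{tag}.png',f'pics/{tag}c.png',190,0,340,140,5)
E
python3 - <<'E'
from h import *
y=np.radians(-6.5)
pick_to_gauge(np.array([.4348,.0677])-.0017*np.array([np.cos(y),np.sin(y)]),y,(0,-1.1e-3,-.00916),'g4')
E
```

```text
at 21.2667 [0.0004 0.0005 0.0003]
grip 21.8417 0.01945855748967112 [-1.7974 -1.1743  6.8259]
23.4583 [-0.0006  0.001  -0.0004] 0.019272915406183862
```

View pics/g4c.png

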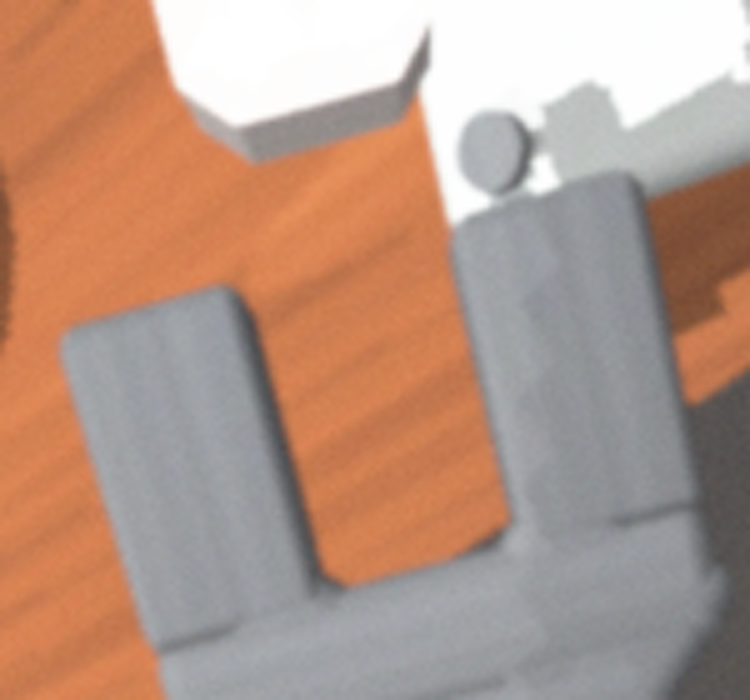

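Run:
```python
from rel import *
p=loadpose('pics/g4.npz')
k=lambda a:np.array(a)/5+[190,0]-.4
so,sr=jawfit(p,k([(238,288),(455,228),(66,337),(637,175)]),.0095)
print('spanner in tool',so*[1e3,1e3,57.3]);print(sr)
# nose with yaw fixed -11
gp=np.array([[0,7,7],[0,-7,7],[4,11,7],[4,-11,7]])/1e3
F=frame(GYAW,np.radians(30))
r=lambda v:(project('wrist',gp@F.T+[v[0],v[1],.138],p)-k([(243,128),(400,87),(178,88),(431,28)])).ravel()
s=least_squares(r,NOSE[:2]);print(s.x,F.T@(np.array([*s.x,.138])-NOSE)*1e3);print(s.fun.reshape(-1,2))
```

```text
spanner in tool [ 0.8297 -1.1875 -0.6662]
[[ 0.8672 -0.1125]
 [-0.6129  0.0763]
 [-2.6531  0.734 ]
 [ 2.3363 -0.4505]]
[ 0.5933 -0.0013] [-0.2513  0.2683 -0.1549]
[[-0.7831  0.8572]
 [-0.1699 -0.2299]
 [ 0.386   1.1461]
 [ 0.4877 -1.6961]]
```

Run:
```python
from h import *
so=(.83e-3,-1.19e-3,-.01163)
gauge_test(so,start=-.007,dy=.0002)
gauge_test.__name__
from cell import manip
G=frame(GYAW,np.radians(30));t1,_=tcp_jaw(.033,so,.0002)
hit=manip.move_linear(t1,v=.03,f_stop=9);s=manip.observe();e=G.T@(s['ee_pos']-t1);print(hit,1e3*(.033+e[0]),s['time_s'],s['contact_force'])
snap('wrist','pics/g5.png');crop('pics/g5.png','pics/g5c.png',190,0,340,140,5)
```

```text
start 23.7083 [0. 0. 0.]
hit True 24.275 adv mm 1.2931638922828934 lat [-0.4878 -0.7815] dF [0.8824 1.2567 0.5396] open 0.019493884732787767
True 1.2393464225616824 24.625 [-0.699   0.2487 -1.9212]
```

View pics/g5c.png

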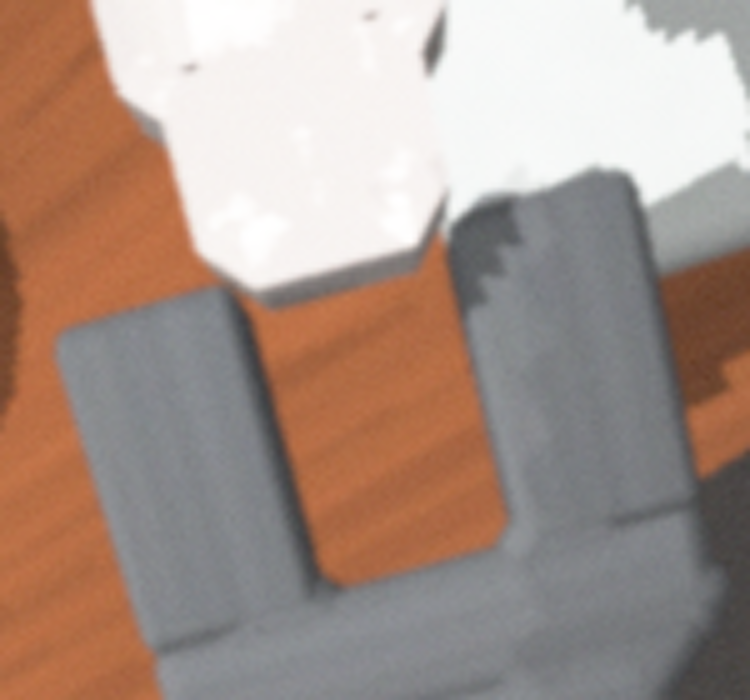

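Run:
```python
from h import *
from cell import manip
so=(.83e-3,-1.19e-3,-.01163)
for dy in (-.0006,.001):
    gauge_test(so,start=-.002,dy=dy,f=9,end=.02,v=.02)
snap('wrist','pics/g6.png');crop('pics/g6.png','pics/g6c.png',190,0,340,140,5)
```

```text
start 24.925 [-0.0002 -0.0003  0.0001]
hit True 25.4083 adv mm 1.1733912325822966 lat [-0.1879 -1.113 ] dF [-1.4776  1.153   1.1161] open 0.01895714761727962
start 25.6583 [-0.0002  0.      0.    ]
hit True 26.15 adv mm 1.355931845230085 lat [-0.7855 -1.0761] dF [-0.1391 -0.2694 -1.1199] open 0.019187677638287135
```

View pics/g6c.png

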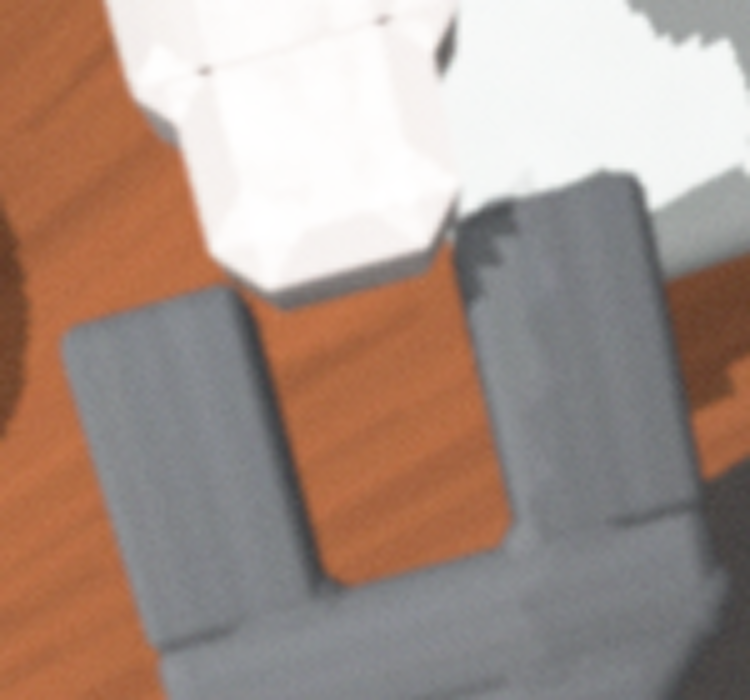

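```bash
cat >> h.py <<'E'
def place(c,yaw,so,floor,tag,up=.10):
    from cell import manip
    F=frame(yaw,0);Tl=F@R.from_euler('z',-so[2]).as_matrix()
    o=np.array([c[0],c[1],floor])+F@[-.015,0,0]
    t=o+Tl@[GX+so[0],so[1],GZ]
    manip.goto(t+[0,0,up],q(Tl@FLIP))
    manip.move_linear(t+[0,0,.012],v=.2)
    hit=manip.move_linear(t+[0,0,-.001],v=.04,f_stop=7)
    s=manip.observe();print('placed',hit,s['time_s'],s['ee_pos']-t,s['contact_force'])
    manip.set_gripper(.045)
    manip.move_linear(t+[0,0,up+.05],v=.3)
    snap('wrist',f'pics/{tag}.png');print(manip.observe()['time_s'])
E
python3 - <<'E'
from h import *
so=(.83e-3,-1.19e-3,-.01163)
retract(so,up=.06)
place([.567,-.320],np.radians(-30),so,.009,'p1')
E
```

```text
placed True 29.2833 [ 0.0007 -0.0004  0.0003] [-1.394  -0.9759  6.3996]
30.7333
```

View pics/p1.png

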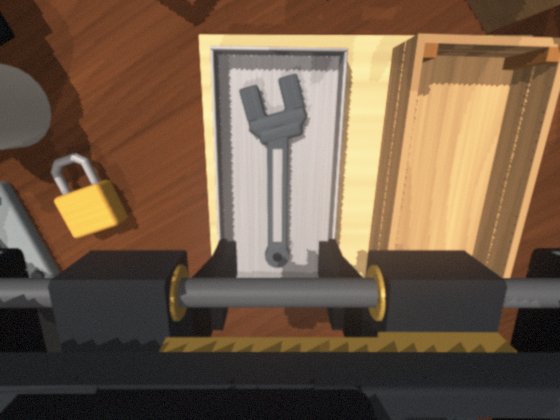

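Run:
```python
from h import *
from cell import manip
y=np.radians(13.9)
manip.goto([.50,.05,.22],q(frame(0.1,0)@FLIP))
pick_to_gauge(np.array([.4439,.199])-.003*np.array([np.cos(y),np.sin(y)]),y,(0,-1.15e-3,-.0100),'g7')
```

```text
at 33.8917 [0.0005 0.0001 0.0006]
grip 34.4667 0.019187054199065835 [-1.0465 -1.7592  3.4123]
36.5 [-0.0005  0.0012 -0.0002] 0.01915133957440802
```

View pics/g7c.png

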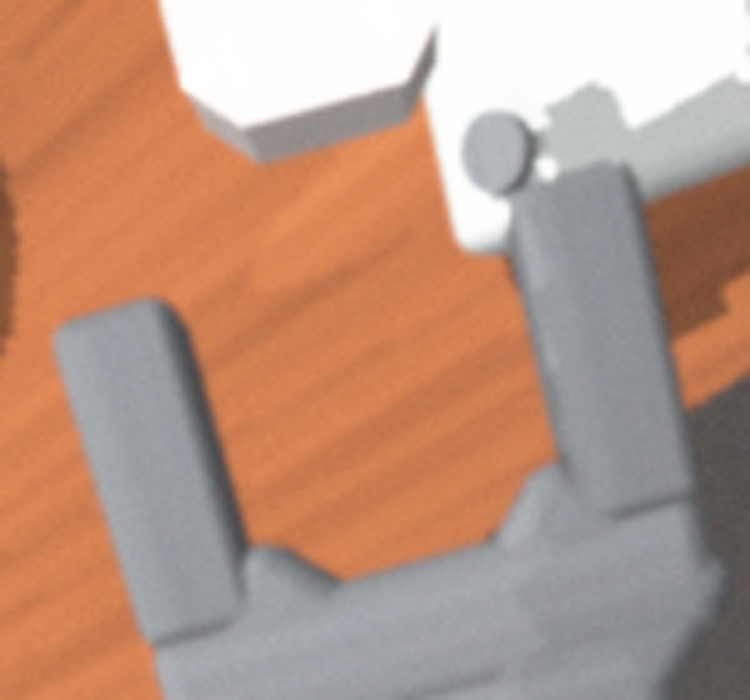

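Run:
```python
from rel import *
p=loadpose('pics/g7.npz')
k=lambda a:np.array(a)/5+[190,0]-.4
so,sr=jawfit(p,k([(163,302),(515,208),(58,333),(632,165)]),.0155)
print('spanner in tool',so*[1e3,1e3,57.3]);print(sr)
gauge_test(so,start=-.007,dy=.0002,end=.036)
from cell import manip
G=frame(GYAW,np.radians(30));t1,_=tcp_jaw(.038,so,.0002)
hit=manip.move_linear(t1,v=.02,f_stop=9);s=manip.observe();e=G.T@(s['ee_pos']-t1);print(hit,1e3*(.038+e[0]),s['time_s'],s['contact_force'])
snap('wrist','pics/g8.png');np.save('soL.npy',so)
```

```text
spanner in tool [ 0.4121 -1.517  -0.498 ]
[[ 1.3232 -0.0998]
 [-0.6983 -0.824 ]
 [-2.5091  0.7614]
 [ 1.8393  0.3391]]
start 36.75 [-0. -0.  0.]
hit True 37.8 adv mm 26.078461540099163 lat [-0.1089 -0.7586] dF [ 0.2812 -0.0607  0.4987] open 0.019143614646006394
True 26.1000081841792 38.1083 [-0.4147  0.0827 -3.7612]
```

View pics/g8.png

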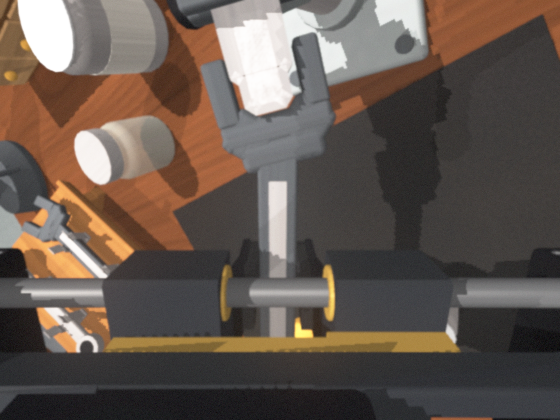

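Run:
```python
from h import *
so=np.load('soL.npy')
retract(so,up=.08)
place([.492,-.458],np.radians(-30),so,.012,'p2',up=.13)
```

```text
placed True 42.0333 [ 0.0005 -0.0005  0.0003] [-1.094   0.9567  5.8223]
43.5833
```

View pics/p2.png

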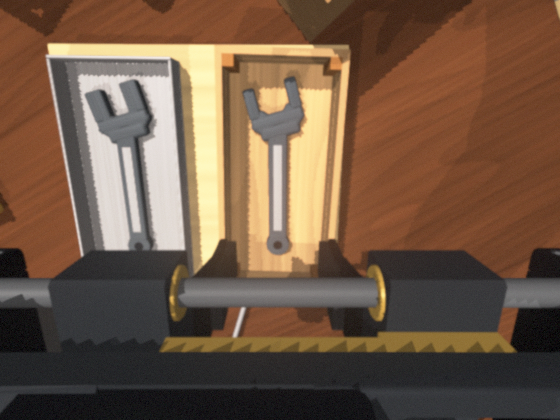

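Run:
```python
from h import *
from cell import manip
manip.goto([.44,.34,.27],q(frame(np.radians(32.9),0)@FLIP))
snap('wrist','pics/v1.png');snap('top','pics/top9.png');snap('scene','pics/scene9.png');print(manip.observe()['time_s'])
p=loadpose('pics/v1.npz');C=frame(CY,np.radians(35))
pts=np.array([[-64,0,27.5],[58,10,27],[58,-10,27],[-62,10,27],[-62,-10,27]])/1e3
print(project('wrist',CO+pts@C.T,p))
crop('pics/v1.png','pics/v1c.png',170,0,370,240,3.3)
```

```text
46.5417
[[299.6207 141.5917]
 [293.3493  10.9751]
 [309.4737  14.5315]
 [291.9487 140.1048]
 [306.5375 139.2298]]
```

View pics/v1c.png

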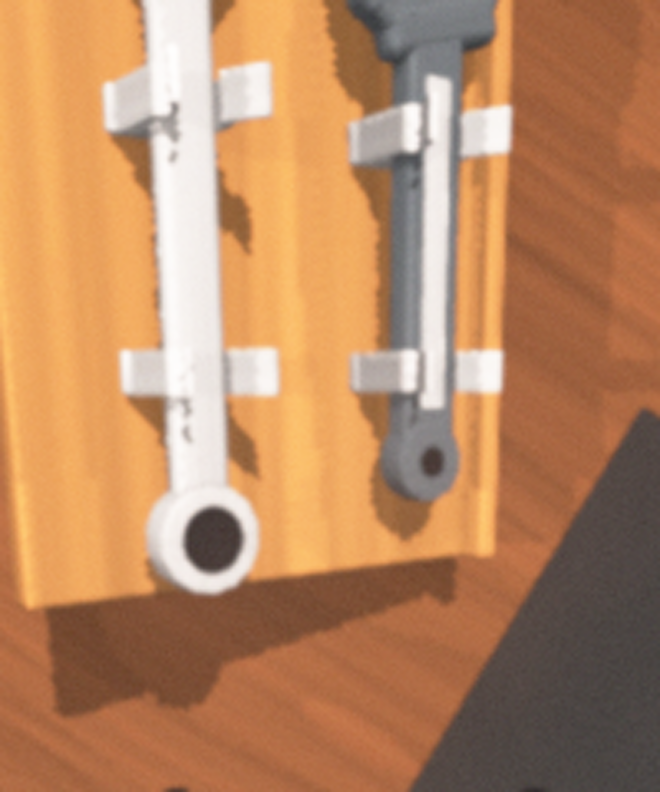

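View pics/scene9.png

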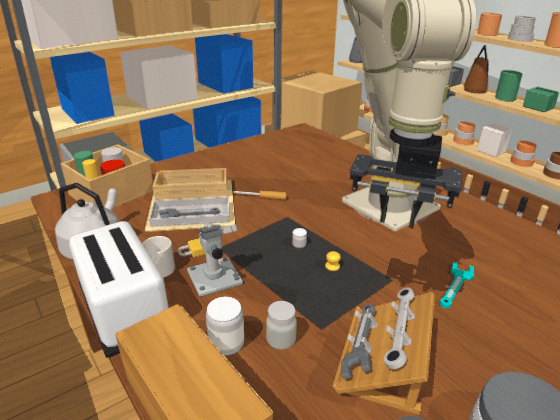

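View pics/top9.png

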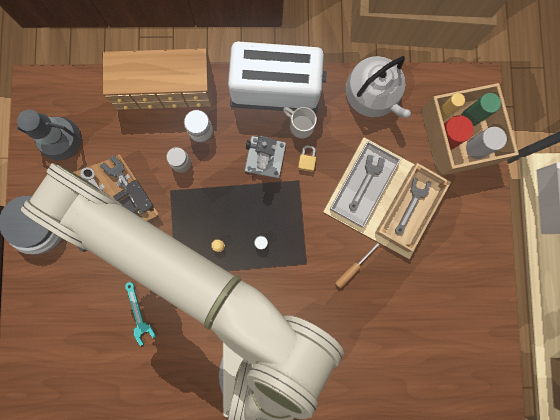

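Run:
```python
from cell import manip
s=manip.observe();print(s['time_s'],s['contact_force'],s['opening'])
print(manip.finish_job())
```

```text
46.5417 [-0.85977444 -0.17356333 -0.40652128] 0.04489265991556111
the job is handed in; nothing more can be done
None
```

All three spanners were gauged, each put away before the next was taken, and the job was handed in at about 46.5 s of the 69 s allowed.

| Spanner on the mat | Jaw tips stopped at (measured) | Verdict | Where it went |
|---|---|---|---|
| Right | 14.4 mm, at the no-go shoulder | Sound | Pressed into the two rack clips |
| Middle | About 1.3 mm, on the lead-in | Too tight, for filing | Steel tray |
| Left | 26 mm, jaw bottom on the nose | Runs over no-go, scrap | Wooden crate |

**Force:** the gauge pushes stopped at 6 to 9 N. The last clip-press reading was about 30 N.

**Last checks:**
- Both clips have their lips over the shaft, and the boss lies within about 2 px of where the seated position predicts.
- The other two spanners lie flat in the tray and the crate.
- The bystanders and the turquoise look-alike appear unmoved in the top and scene pictures.
- The gripper is open and clear of everything.

**Disagreements:**
- My measured depths read 0.6 to 2 mm shallower than the given 15, 3 and 28 mm. I put this down to a small calibration bias and the arm easing back after each stop. The three readings are too far apart for this to change any verdict.
- On the middle spanner I repeated the push four more times, two of them with the jaw shifted slightly sideways. The result did not change.

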